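Put the table-service corner right

TASK

The table-service corner was knocked over. Stand the toppled salt and pepper shakers upright on the floor of the tray, each at the place where it lies, without knocking over the spice jars beside them. Take the ring bar from its stand, thread it through every napkin ring lying on the worktop to pick the rings up, and lay the bar back in both forks, neck and ball end as it was, with all the rings hanging on the rod between the forks.

Things in the scene. Friction and masses are not known exactly. Their poses are not given: they have to be found in the camera images.
- tray: fixed low wooden tray, 150 mm deep (its x axis, away from the robot) by 310 mm long (its y axis, towards the hob), 5 mm thick floor, lip 11 mm high all round, 6 mm thick. Origin: centre of its underside on the worktop; x and y level, z up
- salt_shaker: glass salt shaker with a ribbed chromed screw cap, white salt inside, 46 mm wide, 122 mm tall (glass body to 93 mm, cap above it 40 mm across), about 130 g. Origin: centre of its underside; z axis: from the underside to the cap. It lies toppled at the start in the tray, roughly across it, with its cap towards the wall (the tray's +x side). Absent in some runs
- pepper_shaker: glass pepper shaker with a ribbed chromed screw cap, empty looking clear glass, 46 mm wide, 122 mm tall (glass body to 93 mm, cap above it 40 mm across), about 130 g. Origin: centre of its underside; z axis: from the underside to the cap. It lies toppled at the start in the tray, roughly across it, with its cap towards the wall (the tray's +x side). Absent in some runs
- spice_cumin: spice jar with a black cap and dark green contents, at the right-hand (-y) end of the tray, 41 mm in diameter, 105 mm tall, standing in the tray; to be left standing. Origin: centre of its underside, z axis up
- spice_paprika: spice jar with a black cap and yellowish contents, next to it, 41 mm in diameter, 105 mm tall, standing in the tray; to be left standing. Origin: centre of its underside, z axis up
- ring_stand: fixed ring stand behind the tray: wooden foot 155 x 50 mm, 8 mm thick, two upright V forks 119 mm apart that carry the bar level. Origin: centre of its underside; x axis: from the grip-end fork to the ball-end fork, z up; forks 6 mm thick along x, prong tips 69 mm high, mouth 35 mm wide
- near_fork (a point): in the V fork at the grip end of the bar: where the axis of a seated bar lies, 58 mm above the worktop. Same axes as the stand
- far_fork (a point): the same point in the V fork at the ball end of the bar
- ring_bar: loose 120 g bar lying level in the forks. Wooden grip 50 mm long, 16 wide, 24 high (14 below the axis, 10 above), overhanging the stand; then a 22 mm bare neck, a collar 40 mm across (x = 47 to 53 mm) that stops the rings, a steel rod 10 mm thick and a 16 mm ball at x = 168 mm (tip 176 mm). Origin: on the axis at the middle of the grip; x axis: along the rod to the ball
- bar_neck (a point): point on the bar's axis that rests in the near fork: the middle of the bare neck (neck 8 mm longer than the fork on either side)
- bar_end (a point): point on the bar's axis that rests in the far fork, 13 mm before the centre of the ball
- ring_blue: blue napkin ring: a square block 44 x 44 mm and 28 mm long with a round bore of 32 mm, about 45 g. Origin: centre of the bore; x axis: along the bore. It lies on one of its flat sides on the worktop with the bore level at 22 mm height, the bore within about 0.5 rad of the direction of the resting bar. Absent in some runs
- ring_red: red napkin ring: a square block 44 x 44 mm and 28 mm long with a round bore of 32 mm, about 45 g. Origin: centre of the bore; x axis: along the bore. It lies on one of its flat sides on the worktop with the bore level at 22 mm height, the bore within about 0.5 rad of the direction of the resting bar. Absent in some runs
- ring_cream: pale wooden napkin ring: a square block 44 x 44 mm and 28 mm long with a round bore of 32 mm, about 45 g. Origin: centre of the bore; x axis: along the bore. It lies on one of its flat sides on the worktop with the bore level at 22 mm height, the bore within about 0.5 rad of the direction of the resting bar. Absent in some runs
Mind the look-alikes: they are no part of the job. Leave any blue look-alike of the spice_cumin alone.

How it is judged:
At the end, for the whole second after the job is handed in: Bar at rest in both forks (neck and ball-end points within 14 mm of the fork points); every ring present on its rod, centre 53 to 160 mm from the grip's middle, 20 mm of the axis; each shaker within 0.1 rad of upright on the tray floor at its place; both spice jars standing in the tray (distance between bar_neck and near_fork below 0.014 m and distance between bar_end and far_fork below 0.014 m and linear speed of ring_bar below 0.1 m/s and x of ring_blue in the frame of ring_bar between 0.053 and 0.16 m and y of ring_blue in the frame of ring_bar between -0.02 and 0.02 m and z of ring_blue in the frame of ring_bar between -0.02 and 0.02 m and x of ring_red in the frame of ring_bar between 0.053 and 0.16 m and y of ring_red in the frame of ring_bar between -0.02 and 0.02 m and z of ring_red in the frame of ring_bar between -0.02 and 0.02 m and x of ring_cream in the frame of ring_bar between 0.053 and 0.16 m and y of ring_cream in the frame of ring_bar between -0.02 and 0.02 m and z of ring_cream in the frame of ring_bar between -0.02 and 0.02 m and angle between each of salt_shaker, pepper_shaker's own z axis and vertical below 0.1 rad and x of salt_shaker in the frame of tray between -0.062 and 0.062 m and y of salt_shaker in the frame of tray between -0.03 and 0.072 m and z of salt_shaker in the frame of tray between 0 and 0.012 m and linear speed of each of salt_shaker, pepper_shaker below 0.03 m/s and x of pepper_shaker in the frame of tray between -0.062 and 0.062 m and y of pepper_shaker in the frame of tray between 0.072 and 0.14 m and z of pepper_shaker in the frame of tray between 0 and 0.012 m and angle between each of spice_cumin, spice_paprika's own z axis and vertical below 0.15 rad and x of spice_cumin in the frame of tray between -0.062 and 0.062 m and y of spice_cumin in the frame of tray between -0.14 and 0.14 m and z of spice_cumin in the frame of tray between 0 and 0.012 m and x of spice_paprika in the frame of tray between -0.062 and 0.062 m and y of spice_paprika in the frame of tray between -0.14 and 0.14 m and z of spice_paprika in the frame of tray between 0 and 0.012 m); the robot touches nothing.
It fails at once if a spice jar is knocked over (angle between any of spice_cumin, spice_paprika's own z axis and vertical above 0.6 rad).
Of ring_blue, ring_red, ring_cream only 2 to 3 are there at a start; the rules pass over those that are not, and their reading is None.
At some moment in a run one of ring_blue, ring_red, ring_cream may be knocked a few centimetres aside while the robot is not near it.
It also fails if it takes over 184 s, if anything falls off the work surface, if the arm or the gripper's body presses on something with over 40 N, if the wrist force passes 120 N, or if a joint passes its speed limit or range.

ROBOT

A 6-joint arm with a two-finger parallel gripper is mounted at the origin on a cart in front of the work surface, level with it; the furniture and walls round the work are solid. World frame = base frame: x ahead of the robot, y to its left, z up, the work surface at z = 0. Lengths are in m, angles in rad, forces in N, time in s.
With the tool pointing down it reaches from about 0.25 to 0.725 m from the base axis. Payload 4 kg.
Tool frame: the origin (TCP) lies midway between the tips of the shut fingers; the grasp point (between the pads) lies 19 mm behind it; z points along the fingers, y is the line along which they close (so a half turn about z gives the same grasp; the last joint's range is limited). The gripper opens to 85 mm and grips with 20 to 120 N. Pads are 22 mm wide; open, the fingers measure 114 mm over their backs; the gripper's body (76 mm by 85 mm) begins 54 mm behind the grasp point. The pads swing forward as they close: fully open they stand 13 mm farther back than shut.
Start: joints at [1.158, 0.241, 0.005, 1.335, 0, 1.571], TCP at [0.201, 0.458, 0.195] pointing down, gripper open.
Joint ranges: [-2.72, 2.72], [-1.05, 1.87], [-1.09, 1.28], [-1.99, 2.15], [-1.42, 1.44], [-3.14, 3.14]. Speed limits (rad/s): [2.79, 2.79, 3.14, 3.14, 3.14, 3.14].

INTERFACE

Orientations are given as a unit quaternion [x, y, z, w].
In Python, from workcell import get_obs, camera, job_done, silhouettes gives the robot as it stands. The module is installed in compiled form; this text tells all that it offers.
- The arm moves only by the tool drive_tool, never from a script. Its argument "increments" is a list of rows, each a list of 3 entries, a list of its own where there are three numbers: the shift along the world's x, y, z in mm, then the turn, a rotation vector about the world's x, y, z in degrees, then the opening, from 0 (shut) to 1 (fully open). A call has 1 to 8 rows; each row shifts and turns the commanded pose from where the row before left it; what a row does not reach is not made up. A row lasts 1/12 s, in which the tool goes at most 41.7 mm and 7.16 degrees, less where a joint would pass 70% of its speed; a pose out of reach is approached as far as the arm can. A call is refused whole if a number of a shift passes 41.7 or a number of a turn 7.16, either way. A call with a gripper value outside its range is refused whole. The fingers move at their own pace and stop on an object; the grip force is fixed at half the most. Time passes only in rows, so rows that do not move let the fingers close. It gives the time, the measured TCP pose, the force, the opening and the grip force at its end, in the units of the state.
- get_obs(): the state, without advancing time (a new reading comes with each control period).
- camera(name): name is "scene" or "top" or "wrist"; returns a dict with "image" (384x512x3 uint8, red, green, blue), "K" (3x3 intrinsics, pixels), "k1" (the pictures are not rectified: a ray, as slopes to the right and down, at radius r is drawn at 1 + k1 r^2 times it, then the intrinsics apply), "view" (4x4, takes a point from world to camera coordinates). Camera axes: x right, y down, z forward; pixel columns grow to the right and rows downward; lengths in m; the calibration is good to about 2 mm. A picture is of the moment at which its call begins. There is no depth.
- job_done(): hands the job in; it is judged then, once.
Trained networks look in a picture, given as the dict that the camera call returned (one of the last four; its "shot" number tells which), for a name from the list of things; names that differ only in an ending like _2 or _b are one class to them, and where a whole thing is asked for, a point or a joint stands for the part that bears it (a point fixed in the world has none). Each returns a list of dicts, best first, with "conf" (0 to 1); they miss things now and then, are a little off and sometimes report something else, mostly with a low value. They report only what shows in the picture. A call takes as long as a camera call. They do not tell look-alikes from the thing itself.
- silhouettes(query, picture): "region" (384x512 bool, what is visible of it) and "bbox" ([left, top, right, bottom] in pixels, round what is visible of it).
The state is a dict: "clock": time; "joint_pos": joint angles; "joint_vel": joint speeds; "tau": joint torques, N m; "eef_pos": TCP position; "tool_rot": TCP orientation; "ft_force": force on the tool from outside, world axes, zero at the start; "ft_torque": the same for the moment, N m; "grip_width": finger opening in m; "grasp_force": force on a finger pad.
Only numpy, scipy, OpenCV 4.12 (cv2) and the standard library are available. Lean on these libraries where they do the work, as an engineer would, in place of code of your own. Each camera call takes 0.05 s, during which the arm holds its last target. There are 200 camera calls.

## Working session

There is one attempt and no reset: what is moved stays moved. The work goes in short steps, Python scripts to look and compute and a tool call to move; the robot and the scene stay as the last step left them, time stands still between calls to the robot, and variables do not carry over. Pictures are saved under pics/ and viewed, at most 14 in all, crops included, and the job is handed in when it is done.

Besides the shell and the picture viewer there is one more tool, called after "Emit:" as name(argument=value, ...), one argument or row to a line, values as JSON. drive_tool: Moves the arm, as the interface text tells. Its arguments: {"type":"object","properties":{"increments":{"type":"array"}},"required":["increments"]}

```bash
mkdir -p pics; cat > h.py <<'E'
import numpy as np, cv2
from workcell import get_obs, camera, job_done, silhouettes
from scipy.spatial.transform import Rotation as R
def save(img,name): cv2.imwrite('pics/'+name,cv2.cvtColor(img,cv2.COLOR_RGB2BGR))
def ray(p,u,v):
    K=p['K'];d=np.array([(u-K[0,2])/K[0,0],(v-K[1,2])/K[1,1]]);s=d.copy()
    for _ in range(20): s=d/(1+p['k1']*(s@s))
    V=p['view'];o=-V[:3,:3].T@V[:3,3];r=V[:3,:3].T@np.array([s[0],s[1],1]);return o,r/np.linalg.norm(r)
def atz(p,u,v,z):
    o,r=ray(p,u,v);return o+r*(z-o[2])/r[2]
def proj(p,X):
    X=np.atleast_2d(X);c=X@p['view'][:3,:3].T+p['view'][:3,3];s=c[:,:2]/c[:,2:];s=s*(1+p['k1']*(s**2).sum(1))[:,None]
    return s*[p['K'][0,0],p['K'][1,1]]+[p['K'][0,2],p['K'][1,2]]
def tri(rs):
    A=np.zeros((3,3));b=np.zeros(3)
    for o,r in rs: M=np.eye(3)-np.outer(r,r);A+=M;b+=M@o
    X=np.linalg.solve(A,b);return X,[np.linalg.norm((np.eye(3)-np.outer(r,r))@(X-o)) for o,r in rs]
E
python3 - <<'E'
from h import *
import pickle
P={}
for n in('scene','top','wrist'):
    p=camera(n);P[n]=p;save(p['image'],n+'0.png')
    print(n,p['k1'],p['K'][0,0],(-p['view'][:3,:3].T@p['view'][:3,3]).round(3),p['view'][2,:3].round(2))
    for q in('tray','salt_shaker','pepper_shaker','spice_cumin','spice_paprika','ring_stand','ring_bar','ring_blue','ring_red','ring_cream'):
        print(' ',q,[(round(d['conf'],2),np.round(d['bbox']).astype(int).tolist()) for d in silhouettes(q,p)][:4])
pickle.dump(P,open('P0.pkl','wb'))
a=np.hstack([P['scene']['image'],P['top']['image']])
o=get_obs();print({k:np.round(v,3).tolist() for k,v in o.items()})
E
```

```text
scene -0.13807147505759274 436.4547172221988 [1.231 0.196 0.676] [-0.72 -0.38 -0.58]
  tray [(0.83, [231, 172, 301, 254])]
  salt_shaker [(0.87, [238, 197, 290, 219])]
  pepper_shaker [(0.91, [243, 222, 296, 240])]
  spice_cumin [(0.76, [338, 188, 356, 238]), (0.65, [257, 140, 271, 158]), (0.64, [210, 186, 227, 209])]
  spice_paprika [(0.69, [256, 155, 270, 195])]
  ring_stand [(0.7, [170, 167, 193, 222])]
  ring_bar [(0.79, [169, 162, 184, 215]), (0.55, [214, 172, 232, 190])]
  ring_blue [(0.59, [209, 186, 227, 209])]
  ring_red [(0.77, [215, 172, 233, 189])]
  ring_cream [(0.46, [204, 156, 221, 178])]
top -0.06682044106279551 382.0671844957503 [ 0.415 -0.177  0.912] [ 0.08 -0.03 -1.  ]
  tray [(0.8, [195, 140, 312, 281])]
  salt_shaker [(0.73, [219, 190, 272, 218])]
  pepper_shaker [(0.95, [201, 154, 252, 193])]
  spice_cumin [(0.9, [151, 209, 176, 230]), (0.65, [273, 253, 290, 274]), (0.36, [197, 155, 253, 192])]
  spice_paprika [(0.58, [258, 224, 277, 242])]
  ring_stand [(0.64, [308, 154, 368, 214])]
  ring_bar [(0.85, [308, 137, 366, 208])]
  ring_blue [(0.49, [288, 188, 313, 208])]
  ring_red [(0.69, [200, 153, 251, 191]), (0.5, [300, 219, 322, 236])]
  ring_cream [(0.69, [328, 232, 351, 255])]
wrist -0.01620246636275545 327.8602678148999 [0.129 0.489 0.374] [ 0.28 -0.12 -0.95]
  tray []
  salt_shaker []
  pepper_shaker []
  spice_cumin []
  spice_paprika []
  ring_stand []
  ring_bar []
  ring_blue []
  ring_red []
  ring_cream []
{'clock': 1.65, 'joint_pos': [1.158, 0.241, 0.005, 1.335, -0.0, 1.571], 'joint_vel': [0.001, 0.001, 0.0, 0.0, -0.0, -0.001], 'tau': [-0.001, -37.22, 25.268, 0.002, -0.0, -0.0], 'eef_pos': [0.201, 0.458, 0.195], 'tool_rot': [0.205, 0.979, 0.0, 0.0], 'ft_force': [0.586, -0.176, 0.133], 'ft_torque': [-0.007, -0.015, -0.042], 'grasp_force': 0.0, 'grip_width': 0.085}
```

```bash
python3 - <<'E'
import cv2
t=cv2.imread('pics/top0.png')[110:300,130:390];cv2.imwrite('pics/top0c.png',cv2.resize(t,None,fx=3,fy=3,interpolation=cv2.INTER_CUBIC))
t=cv2.imread('pics/scene0.png')[110:270,150:370];cv2.imwrite('pics/scene0c.png',cv2.resize(t,None,fx=3.5,fy=3.5,interpolation=cv2.INTER_CUBIC))
E
```

```text
(no output)
```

View pics/top0c.png

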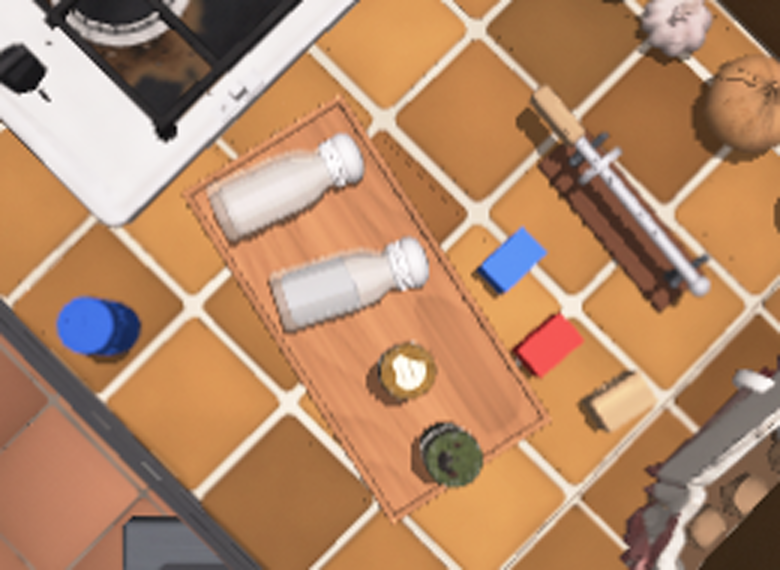

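View pics/scene0c.png

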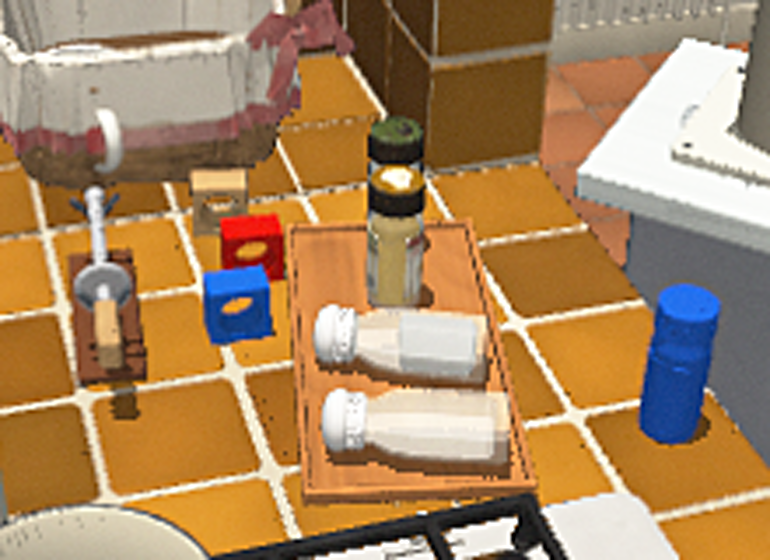

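```bash
cat >> h.py <<'E'
from scipy.optimize import minimize
def box(lx,ly,z0,z1,x0=None):
    xs=(-lx/2,lx/2) if x0 is None else x0
    return np.array([(x,y,z) for x in xs for y in(-ly/2,ly/2) for z in(z0,z1)])
def cyl(r,z0,z1,n=24):
    a=np.arange(n)*2*np.pi/n;return np.array([(r*np.cos(t),r*np.sin(t),z) for z in(z0,z1) for t in a])
def hullmask(p,X,S=4):
    uv=proj(p,X);m=np.zeros((384*S//4*1,512),np.uint8)
    cv2.fillConvexPoly(m,cv2.convexHull((uv*16).round().astype(np.int32)),1,shift=4);return m>0
def softcost(views,X,soft):
    c=0
    for (p,reg),s in zip(views,soft):
        h=hullmask(p,X);c+=1-(h&reg).sum()/max(1,(h|reg).sum())
    return c
def fit(views,model,x0,step):
    # views [(pic,region)], model(params)->Nx3 pts ; min sum(1-IoU)
    f=lambda q:softcost(views,model(q),views)
    best=None
    x=np.array(x0,float)
    for k in range(3):
        S=np.vstack([x]+[x+np.eye(len(x))[i]*step[i]/(1+k) for i in range(len(x))])
        r=minimize(f,x,method='Nelder-Mead',options=dict(initial_simplex=S,maxiter=300,xatol=1e-5,fatol=1e-5));x=r.x
    return x,r.fun/len(views)
def yawm(pts):
    def m(q): c,s=np.cos(q[2]),np.sin(q[2]);return pts@np.array([[c,s,0],[-s,c,0],[0,0,1]])+[q[0],q[1],q[3] if len(q)>3 else 0]
    return m
E
python3 - <<'E'
from h import *
import pickle
P=pickle.load(open('P0.pkl','rb'));t=P['top'];s=P['scene']
w=P['wrist']
o=R.from_quat([0.205,0.979,0,0]).as_matrix()
print('wrist cam in tool', o.T@(-w['view'][:3,:3].T@w['view'][:3,3]-[.201,.458,.195]), 'R',(o.T@w['view'][:3,:3].T).round(3).tolist())
c=lambda u,v,z:atz(t,130+u/3,110+v/3,z).round(3)
print('tray corners',[c(u,v,.011).tolist() for u,v in((340,98),(188,195),(394,521),(549,412))])
print('pepper base/cap',c(228,215,.03),c(345,158,.03));print('salt',c(287,305,.03),c(408,262,.03))
print('cumin/papr top',c(455,455,.105),c(410,370,.105))
print('bar grip,ball',c(540,98,.06),c(700,284,.058))
print('rings',c(512,258,.044),c(550,343,.044),c(622,400,.044))
print('basket handle',c(755,378,.05), 'basket left edge',c(640,520,.0))
for n,u,v in(('blue',218,197),('red',224,181),('cream',213,167)): print(n,atz(s,u,v,.025).round(3))
E
```

```text
wrist cam in tool [ 0.07881906 -0.00028355 -0.17913795] R [[0.001, -0.952, -0.307], [1.0, 0.001, -0.001], [0.001, -0.307, 0.952]]
tray corners [[0.618, -0.159, 0.011], [0.54, -0.039, 0.011], [0.284, -0.202, 0.011], [0.368, -0.324, 0.011]]
pepper base/cap [ 0.521 -0.073  0.03 ] [ 0.566 -0.164  0.03 ]
salt [ 0.452 -0.119  0.03 ] [ 0.485 -0.212  0.03 ]
cumin/papr top [ 0.344 -0.242  0.105] [ 0.403 -0.211  0.105]
bar grip,ball [ 0.608 -0.312  0.06 ] [ 0.466 -0.433  0.058]
rings [ 0.487 -0.291  0.044] [ 0.422 -0.32   0.044] [ 0.379 -0.375  0.044]
basket handle [ 0.395 -0.476  0.05 ] basket left edge [ 0.282 -0.398  0.   ]
blue [ 0.49  -0.285  0.025]
red [ 0.421 -0.309  0.025]
cream [ 0.378 -0.372  0.025]
```

Emit:
drive_tool(
  increments=[
    [[0,0,28],[0,0,0],1],
    [[0,0,28],[0,0,0],1],
    [[11,-37,0],[0,0,0],1],
    [[11,-37,0],[0,0,0],1],
    [[12,-37,0],[0,0,0],1],
    [[12,-37,0],[0,0,0],1],
    [[12,-37,0],[0,0,0],1],
    [[12,-37,0],[0,0,0],1],
  ],
)

```text
clock: 2.32
eef_pos: [0.2706, 0.2344, 0.2508]
tool_rot: [0.204, 0.979, 0.0, 0.0]
ft_force: [1.0, 0.2, -0.6]
grip_width: 0.0855
grasp_force: 0.0
```

Emit:
drive_tool(
  increments=[
    [[12,-37,0],[0,0,0],1],
    [[12,-37,0],[0,0,0],1],
    [[12,-37,0],[0,0,0],1],
    [[12,-37,0],[0,0,0],1],
    [[12,-37,0],[0,0,0],1],
    [[12,-37,0],[0,0,0],1],
    [[12,-37,0],[0,0,0],1],
    [[12,-37,0],[0,0,0],1],
  ],
)

```text
clock: 2.98
eef_pos: [0.3667, -0.0621, 0.2511]
tool_rot: [0.205, 0.979, 0.0, 0.001]
ft_force: [1.4, 0.7, -0.1]
grip_width: 0.0853
grasp_force: 0.0
```

Emit:
drive_tool(
  increments=[
    [[12,-37,0],[0,0,0],1],
    [[12,-37,0],[0,0,0],1],
    [[12,-37,0],[0,0,0],1],
    [[12,-37,0],[0,0,0],1],
    [[0,0,0],[0,0,0],1],
    [[0,0,0],[0,0,0],1],
  ],
)

```text
clock: 3.48
eef_pos: [0.4145, -0.2096, 0.2499]
tool_rot: [0.207, 0.978, 0.0, -0.001]
ft_force: [0.0, 0.9, -1.0]
grip_width: 0.0857
grasp_force: 0.0
```

```bash
python3 - <<'E'
from h import *
import pickle
p=camera('wrist');save(p['image'],'w1.png');D={}
for q in('salt_shaker','pepper_shaker','spice_cumin','spice_paprika','ring_stand','ring_bar','ring_blue','ring_red','ring_cream','tray'):
    r=silhouettes(q,p);D[q]=r
    print(' ',q,[(round(d['conf'],2),np.round(d['bbox']).astype(int).tolist(),int(d['region'].sum())) for d in r][:4])
pickle.dump((p,D),open('w1.pkl','wb'))
E
```

```text
salt_shaker [(0.89, [264, 130, 358, 212], 3484)]
  pepper_shaker [(0.74, [322, 171, 409, 253], 3220)]
  spice_cumin [(0.96, [178, 85, 229, 129], 1714), (0.62, [418, 68, 508, 111], 3242), (0.41, [320, 169, 410, 252], 3372)]
  spice_paprika [(0.98, [235, 123, 276, 175], 1586)]
  ring_stand [(0.74, [129, 229, 233, 313], 2994)]
  ring_bar [(0.83, [109, 252, 253, 320], 1530)]
  ring_blue [(0.73, [211, 204, 241, 247], 899), (0.2, [179, 88, 227, 129], 1666)]
  ring_red [(0.97, [167, 164, 203, 213], 1057)]
  ring_cream [(0.93, [106, 152, 151, 202], 1241)]
  tray [(0.63, [159, 42, 418, 263], 16466)]
```

View pics/w1.png

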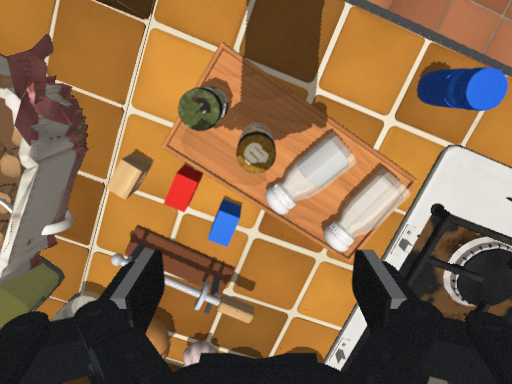

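```bash
cat > meas.py <<'E'
from h import *
import pickle
P=pickle.load(open('P0.pkl','rb'));p,D=pickle.load(open('w1.pkl','rb'))
T=P['top'];S=P['scene']
def show(n,q,c): print(n,np.round(q,4).tolist(),round(c,3))
def reg(q,pic,i=0): return (pic,silh(q,pic,i))
import sys
tb=(cv2.inRange(cv2.cvtColor(T['image'],cv2.COLOR_RGB2HSV),(0,0,0),(0,0,0)))
def hsv(pic,lo,hi,bb):
    m=cv2.inRange(cv2.cvtColor(pic['image'],cv2.COLOR_RGB2HSV),lo,hi)>0;o=np.zeros_like(m);l,t,r,b=bb;o[t:b,l:r]=m[t:b,l:r];return o
B={'ring_blue':((105,120,60),(125,255,255),(285,182,318,212),(205,180,232,228)),'ring_red':((175,150,60),(180,255,255),(295,212,326,240),(210,168,236,193))}
for n,x0 in(('ring_blue',(.487,-.285,-2.4)),('ring_red',(.422,-.314,-2.4)),('ring_cream',(.379,-.372,-2.4))):
    v=[(p,D[n][0]['region'])]
    if n in B:
        lo,hi,bt,bs=B[n];v.append((T,hsv(T,lo,hi,bt)))
        w=hsv(p,lo,hi,(100,140,245,255));print('hsv px',w.sum(),v[1][1].sum());v[0]=(p,w) if n=='ring_blue' else v[0]
    best=min((fit(v,yawm(box(.028,.044,-.022,.022)),(*x0[:2],x0[2]+d,.022)if len(v)>1 else (*x0[:2],x0[2]+d),(.008,.008,.3,.004)) for d in(-.4,0,.4)),key=lambda r:r[1]);show(n,*best)
    s=atz(S,*{'ring_blue':(218,197),'ring_red':(224,181),'ring_cream':(213,167)}[n],.022);print('   scene chk',s.round(3))
# shakers: axis horizontal: params x,y,yaw,z
sh=np.vstack([cyl(.023,0,.08),cyl(.020,.093,.122)])@np.array([[0,0,-1],[0,1,0],[1,0,0]])
for n,x0,i in(('salt_shaker',(.452,-.119,-1.2,.028),0),('pepper_shaker',(.521,-.073,-1.1,.028),0)):
    show(n,*fit([(p,D[n][0]['region'])],yawm(sh),x0[:3]+(.028,),(.01,.01,.2,.004)))
for n,x0 in(('spice_cumin',(.344,-.242)),('spice_paprika',(.403,-.211))):
    show(n,*fit([(p,D[n][0]['region'])],lambda q:cyl(.0205,.005,.11)+[q[0],q[1],0],x0,(.01,.01)))
show('tray',*fit([(p,D['tray'][0]['region'])],yawm(box(.15,.31,0,.011)),(.452,-.18,-.99),(.01,.01,.05)))
lo,hi=(105,120,60),(125,255,255)
w=hsv(p,(105,120,40),(125,255,255),(400,50,512,120))
show('bluejar',*fit([(p,w)],lambda q:cyl(.0205,0,.105)+[q[0],q[1],0],(.42,.02),(.02,.02)))
E
python3 meas.py
```

```text
hsv px 905 229
ring_blue [0.4868, -0.2911, -2.3452, 0.0253] 0.155
   scene chk [ 0.486 -0.288  0.022]
hsv px 34 0
ring_red [0.4208, -0.3179, -2.4174, 0.0244] 0.534
   scene chk [ 0.417 -0.312  0.022]
ring_cream [0.3795, -0.3855, -2.533] 0.038
   scene chk [ 0.374 -0.374  0.022]
salt_shaker [0.4521, -0.1087, -1.262, 0.0251] 0.115
pepper_shaker [0.5173, -0.0619, -1.1121, 0.0305] 0.127
spice_cumin [0.3407, -0.2394] 0.093
spice_paprika [0.4011, -0.2074] 0.08
tray [0.4514, -0.1784, -0.9991] 0.387
bluejar [0.4345, 0.019] 0.083
```

```bash
cat > bar.py <<'E'
from h import *
import pickle
def bar(p,x0,wr):
    pass
P=pickle.load(open('P0.pkl','rb'));p,D=pickle.load(open('w1.pkl','rb'));T=P['top'];S=P['scene']
import cv2
a=cv2.resize(p['image'][215:335,95:265],None,fx=3.5,fy=3.5,interpolation=cv2.INTER_CUBIC)
b=cv2.resize(T['image'][130:220,300:375],None,fx=4.66,fy=4.66,interpolation=cv2.INTER_CUBIC)
c=np.zeros((600,800,3),np.uint8);c[:420,:450]=a[:420,:450]
b=b[:600,:349];c[:b.shape[0],450:450+b.shape[1]]=b;save(c,'bar.png');print(a.shape,b.shape)
E
python3 bar.py
```

```text
(420, 595, 3) (419, 349, 3)
```

View pics/bar.png

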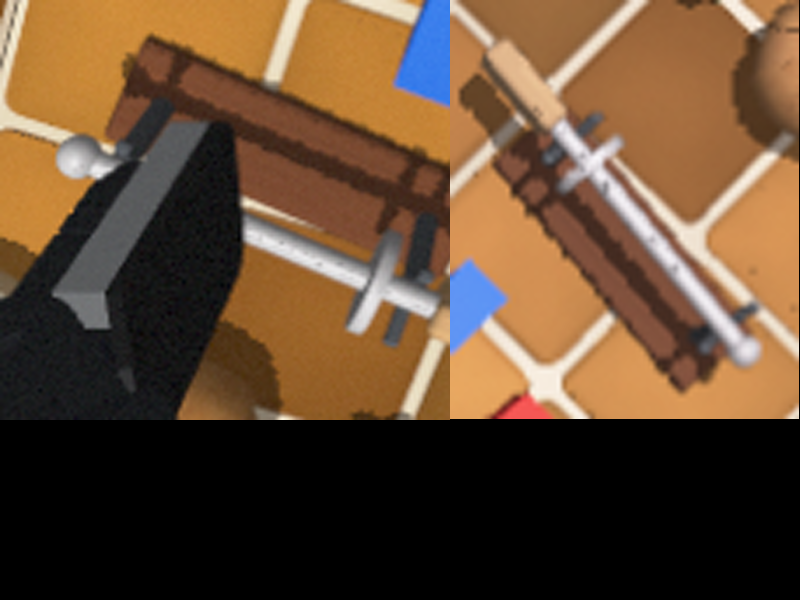

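```bash
python3 - <<'E'
from h import *
import pickle
P=pickle.load(open('P0.pkl','rb'));p,D=pickle.load(open('w1.pkl','rb'));T=P['top'];S=P['scene']
c=np.array([atz(p,*x,.011) for x in((223,43),(164,147),(350,257),(415,182))]);print('tray w',c.round(3).tolist())
c2=np.array([atz(T,130+u/3,110+v/3,.011) for u,v in((394,521),(549,412),(340,98),(188,195))]);print('tray t',c2.round(3).tolist())
for q in(c,c2,(c+c2)/2):
    y=(q[2]+q[3]-q[0]-q[1]);print('ctr',q.mean(0).round(4),'ang y',np.degrees(np.arctan2(y[1],y[0])).round(2),np.linalg.norm(y[:2])/2)
q=(c+c2)/2;C=q.mean(0)[:2];y=(q[2]+q[3]-q[0]-q[1])[:2];y/=np.linalg.norm(y);x=np.array([y[1],-y[0]])
for n,a,yaw in(('salt',(.4521,-.1087),-1.262),('pepper',(.5173,-.0619),-1.1121)):
    a=np.array(a);d=np.array([np.cos(yaw),np.sin(yaw)])
    for s in(0,.06,.107,.122): b=a+s*d;print(n,s,b.round(4),'tray',((b-C)@x).round(4),((b-C)@y).round(4))
for n,b in(('cumin',(.3407,-.2394)),('pap',(.4011,-.2074)),('bluejar',(.4345,.019))): b=np.array(b);print(n,((b-C)@x).round(4),((b-C)@y).round(4))
ball=tri([ray(p,117.3,260.1),ray(T,362.9,205.1)]);col=tri([ray(p,202.1,295.6),ray(T,330.5,165.4)]);print('ball',ball,'collar',col,'len',np.linalg.norm(ball[0]-col[0]))
d=ball[0]-col[0];print('yaw',np.arctan2(d[1],d[0]))
print('ball@.058',atz(T,362.9,205.1,.058),atz(p,117.3,260.1,.058),'col',atz(T,330.5,165.4,.058),atz(p,202.1,295.6,.058))
print('grip back end top',atz(T,311.2,141.8,.064))
E
```

```text
tray w [[0.284, -0.197, 0.011], [0.365, -0.32, 0.011], [0.613, -0.153, 0.011], [0.541, -0.037, 0.011]]
tray t [[0.284, -0.202, 0.011], [0.368, -0.324, 0.011], [0.618, -0.159, 0.011], [0.54, -0.039, 0.011]]
ctr [ 0.4509 -0.1769  0.011 ] ang y 32.99 0.3014619191841036
ctr [ 0.4525 -0.1811  0.011 ] ang y 32.94 0.3006455054975987
ctr [ 0.4517 -0.179   0.011 ] ang y 32.97 0.3010536880907485
salt 0 [ 0.4521 -0.1087] tray -0.0588 0.0385
salt 0.06 [ 0.4703 -0.1659] tray -0.0009 0.0227
salt 0.107 [ 0.4846 -0.2106] tray 0.0445 0.0104
salt 0.122 [ 0.4892 -0.2249] tray 0.0589 0.0064
pepper 0 [ 0.5173 -0.0619] tray -0.0625 0.1187
pepper 0.06 [ 0.5439 -0.1157] tray -0.0029 0.1117
pepper 0.107 [ 0.5647 -0.1578] tray 0.0437 0.1063
pepper 0.122 [ 0.5713 -0.1713] tray 0.0586 0.1045
cumin -0.0097 -0.126
pap -0.0037 -0.0579
bluejar -0.1755 0.0933
ball (array([ 0.4659591 , -0.43073777,  0.05856349]), [np.float64(0.000923872547154559), np.float64(0.0009238725471544507)]) collar (array([ 0.55695182, -0.35644577,  0.05864334]), [np.float64(0.0022692570258156085), np.float64(0.002269257025815519)]) len 0.11746907684030147
yaw -2.456894860075471
ball@.058 [ 0.46525527 -0.43147564  0.058     ] [ 0.46685257 -0.43050687  0.058     ] col [ 0.55588319 -0.35853586  0.058     ] [ 0.55841437 -0.35474438  0.058     ]
grip back end top [ 0.60881355 -0.31401783  0.064     ]
```

```bash
python3 -c "
from h import *
o=get_obs();print(np.degrees(o['joint_pos']).round(1),o['clock'])"
```

```text
[-26.6   8.6   2.1  83.5  -0.   -3. ] 4.0333
```

```bash
cat >> h.py <<'E'
def ori(z,y):
    z=np.array(z,float);z/=np.linalg.norm(z);y=np.array(y,float);y-=z*(y@z);y/=np.linalg.norm(y);return np.column_stack([np.cross(y,z),y,z])
def plan(tcp,Rm,frm=None,vmax=38,tag=''):
    """print rows from pose frm (default measured) to target; returns target"""
    if frm is None: o=get_obs();frm=(np.array(o['eef_pos']),R.from_quat(o['tool_rot']).as_matrix())
    d=(np.array(tcp)-frm[0])*1e3;rv=np.degrees(R.from_matrix(Rm@frm[1].T).as_rotvec())
    n=int(max(1,np.ceil(max(np.linalg.norm(d)/vmax,np.linalg.norm(rv)/6.5))))
    print(tag,'total',d.round(1),rv.round(1),'n',n,'row',(d/n).round(1).tolist(),(rv/n).round(2).tolist());return np.array(tcp),Rm
def up(az,tilt):  # direction: horizontal az (rad), tilt below horizontal (rad)
    return np.array([np.cos(az)*np.cos(tilt),np.sin(az)*np.cos(tilt),-np.sin(tilt)])
E
cat > shk.py <<'E'
from h import *
import sys
n=sys.argv[1]
b,yaw,fin={'pepper':((.5173,-.0619),-1.1121,(.544,-.116)),'salt':((.4521,-.1087),-1.262,(.470,-.166))}[n]
faz=float(sys.argv[2]);t=np.radians(25);s=.108
d=np.array([np.cos(yaw),np.sin(yaw)]);c=np.array([*(np.array(b)+s*d),.032])
z=-np.append(d,0)*np.sin(t)+np.array([0,0,-np.cos(t)])
R0=ori(z,[-d[1],d[0],0]);tc=c+.019*z
pre=plan(tc-.1*z,R0,tag='pre')
g=plan(tc,R0,pre,tag='grasp')
l=plan(tc+[0,0,.16],R0,g,tag='lift')
R1=ori(up(np.radians(faz),t),np.array([-np.sin(np.radians(faz)),np.cos(np.radians(faz)),0]))
f=np.array([*fin,.005+s+.004])+.019*R1[:,2]   # .004: axis was .028, grasp .032
off=(R1@R0.T)@np.append(0*d,.004) # grasp pt offset from axis
f=np.array([*fin,.005+s])+off+.019*R1[:,2]
m=plan(f+[0,0,.08],R1,l,tag='turn');e=plan(f+[0,0,.002],R1,m,tag='lower')
plan(f-.12*R1[:,2]+[0,0,.002],R1,e,tag='retreat')
print('targets',pre[0].round(4),g[0].round(4),m[0].round(4),e[0].round(4))
E
python3 shk.py pepper -18
```

```text
pre total [ 165.6   18.1 -145.6] [ 17.6  18.5 -39.5] n 8 row [20.7, 2.3, -18.2] [2.2, 2.31, -4.93]
grasp total [-18.7  37.9 -90.6] [0. 0. 0.] n 3 row [-6.2, 12.6, -30.2] [0.0, 0.0, 0.0]
lift total [  0.   0. 160.] [0. 0. 0.] n 5 row [0.0, 0.0, 32.0] [0.0, 0.0, 0.0]
turn total [-5.  31.5 10.2] [-60.2 -69.6  35.7] n 16 row [-0.3, 2.0, 0.6] [-3.76, -4.35, 2.23]
lower total [  0.   0. -78.] [0. 0. 0.] n 3 row [0.0, 0.0, -26.0] [0.0, 0.0, 0.0]
retreat total [-103.4   33.6   50.7] [0. 0. 0.] n 4 row [-25.9, 8.4, 12.7] [0.0, 0.0, 0.0]
targets [ 0.5803 -0.1894  0.1054] [ 0.5616 -0.1515  0.0148] [ 0.5566 -0.1201  0.185 ] [ 0.5566 -0.1201  0.107 ]
```

Emit:
drive_tool(
  increments=[
    [[20.7,2.3,-18.2],[2.2,2.31,-4.93],0.75],
    [[20.7,2.3,-18.2],[2.2,2.31,-4.93],0.75],
    [[20.7,2.3,-18.2],[2.2,2.31,-4.93],0.75],
    [[20.7,2.3,-18.2],[2.2,2.31,-4.93],0.75],
    [[20.7,2.3,-18.2],[2.2,2.31,-4.93],0.75],
    [[20.7,2.3,-18.2],[2.2,2.31,-4.93],0.75],
    [[20.7,2.3,-18.2],[2.2,2.31,-4.93],0.75],
    [[20.7,2.0,-18.2],[2.2,2.31,-4.93],0.75],
  ],
)

```text
clock: 4.7
eef_pos: [0.5815, -0.1894, 0.104]
tool_rot: [0.517, 0.828, 0.115, -0.185]
ft_force: [1.6, -0.0, 0.9]
grip_width: 0.0645
grasp_force: 0.0
```

```bash
python3 - <<'E'
from h import *
p=camera('wrist');o=get_obs();print(o['eef_pos'].round(4) if hasattr(o['eef_pos'],'round') else o['eef_pos'],np.degrees(o['joint_pos']).round(1))
sh=np.vstack([cyl(.023,0,.08),cyl(.020,.093,.122)])@np.array([[0,0,-1],[0,1,0],[1,0,0]])
im=p['image'].copy()
for q in('pepper_shaker',):
    r=silhouettes(q,p)
    for d in r[:2]: print(q,d['conf'],d['bbox'])
uv=proj(p,yawm(sh)((.5173,-.0619,-1.1121,.028)))
for u,v in uv: cv2.circle(im,(int(u),int(v)),1,(0,255,0),-1)
save(im,'w2.png')
E
```

```text
[ 0.5813 -0.1894  0.0917] [-26.4  49.6  38.4 100.1  15.1  35.1]
pepper_shaker 0.69 [228.6, 53.8, 285.1, 202.1]
pepper_shaker 0.59 [2.8, 247.1, 53.8, 313.1]
```

View pics/w2.png

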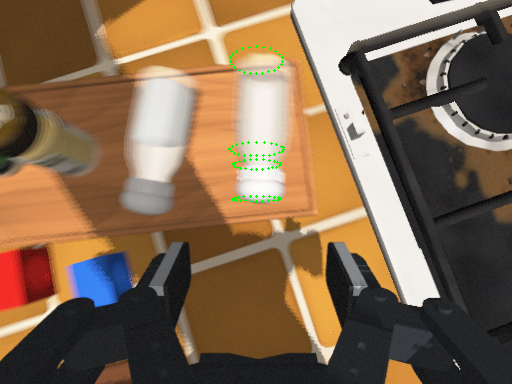

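Emit:
drive_tool(
  increments=[
    [[0,0,0],[0,0,0],0.75],
    [[0,0,0],[0,0,0],0.75],
  ],
)

```text
clock: 4.97
eef_pos: [0.5801, -0.1898, 0.106]
tool_rot: [0.515, 0.829, 0.114, -0.184]
ft_force: [0.1, 0.4, 0.7]
grip_width: 0.064
grasp_force: 0.0
```

```bash
python3 - <<'E'
from h import *
p=camera('wrist');o=get_obs();print(o['eef_pos'],o['tool_rot'])
sh=np.vstack([cyl(.023,0,.08),cyl(.020,.093,.122)])@np.array([[0,0,-1],[0,1,0],[1,0,0]])
for q,x0 in(('pepper_shaker',(.5173,-.0619,-1.1121,.028)),('salt_shaker',(.4521,-.1087,-1.262,.028))):
    r=silhouettes(q,p)[0];print(r['conf'],r['bbox'])
    print(q,fit([(p,r['region'])],yawm(sh),x0,(.01,.01,.2,.004)), fit([(p,r['region'])],lambda v:yawm(sh)((*v,.028)),x0[:3],(.01,.01,.2)))
E
```

```text
[ 0.58063977 -0.19002626  0.10803155] [ 0.51509614  0.82979267  0.11415289 -0.18190441]
0.63 [232.6, 54.9, 289.3, 203.8]
pepper_shaker (array([ 0.51787309, -0.05875235, -1.11782754,  0.01477105]), np.float64(0.08248512888301385)) (array([ 0.5202363 , -0.06163346, -1.12741274]), np.float64(0.10838420331381582))Traceback (most recent call last):
  File "<stdin>", line 5, in <module>
IndexError: list index out of range
```

Emit:
drive_tool(
  increments=[
    [[-5,10,-23],[0,0,0],0.75],
    [[-5,10,-23],[0,0,0],0.75],
    [[-5,10,-23],[0,0,0],0.75],
    [[-4,8,-21],[0,0,0],0.75],
    [[0,0,0],[0,0,0],0.75],
    [[0,0,0],[0,0,0],0.75],
    [[0,0,0],[0,0,0],0.0],
    [[0,0,0],[0,0,0],0.0],
  ],
)

```text
clock: 5.78
eef_pos: [0.5632, -0.1532, 0.0181]
tool_rot: [0.516, 0.83, 0.114, -0.181]
ft_force: [-0.8, 0.1, 1.0]
grip_width: 0.0408
grasp_force: 0.0
```

Emit:
drive_tool(
  increments=[
    [[0,0,0],[0,0,0],0.0],
    [[0,0,0],[0,0,0],0.0],
    [[0,0,0],[0,0,0],0.0],
    [[0,0,0],[0,0,0],0.0],
  ],
)

```text
clock: 6.12
eef_pos: [0.5615, -0.1522, 0.0154]
tool_rot: [0.516, 0.829, 0.114, -0.184]
ft_force: [0.1, -1.2, 2.4]
grip_width: -0.0003
grasp_force: 0.7
```

```bash
python3 - <<'E'
from h import *
p=camera('wrist');q=camera('scene')
a=cv2.resize(q['image'][150:270,190:340],None,fx=3.2,fy=3.2,interpolation=cv2.INTER_CUBIC)
c=np.zeros((384,512+480,3),np.uint8);c[:,:512]=p['image'];c[:384,512:]=a[:384];save(cv2.resize(c,(800,310),interpolation=cv2.INTER_AREA),'w3.png')
E
```

```text
(no output)
```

View pics/w3.png

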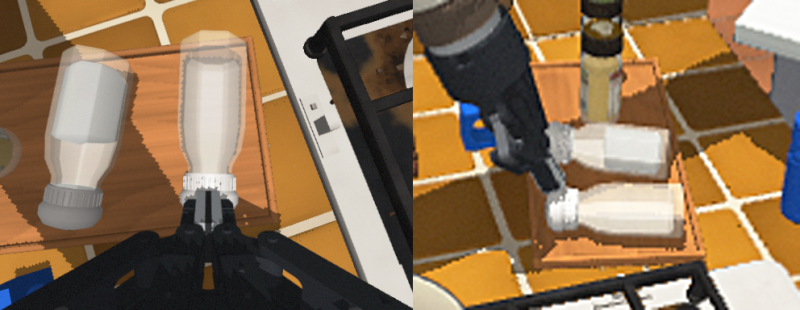

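Emit:
drive_tool(
  increments=[
    [[5,-10,23],[0,0,0],0.0],
    [[5,-10,23],[0,0,0],0.3],
    [[5,-10,23],[0,0,0],0.75],
    [[0,0,0],[0,0,0],0.75],
    [[0,0,0],[0,0,0],0.75],
    [[0,0,0],[0,0,0],0.75],
  ],
)

```text
clock: 6.72
eef_pos: [0.5758, -0.1817, 0.0833]
tool_rot: [0.516, 0.829, 0.114, -0.185]
ft_force: [0.2, 0.6, -0.1]
grip_width: 0.0604
grasp_force: 0.0
```

```bash
python3 - <<'E'
from h import *
p=camera('wrist');t=camera('top');s=camera('scene');o=get_obs();print(o['eef_pos'],o['grip_width'])
sh=np.vstack([cyl(.023,0,.08),cyl(.020,.093,.122)])@np.array([[0,0,-1],[0,1,0],[1,0,0]])
def m5(q):
    c,s_=np.cos(q[4]),np.sin(q[4]);return yawm(sh@np.array([[c,0,s_],[0,1,0],[-s_,0,c]]))(q[:4])
for q,x0 in(('pepper_shaker',(.5173,-.0619,-1.1121,.028)),):
    v=[]
    for pic in(p,t,s):
        for d in silhouettes(q,pic)[:2]:
            if d['conf']>.5: print(pic['shot'],d['conf'],np.round(d['bbox'])); v.append((pic,d['region']))
    for vv in (v[:1],v):
      print(q,fit(vv,yawm(sh),x0,(.01,.01,.2,.004)),fit(vv,m5,x0+(0,),(.01,.01,.2,.004,.1)))
im=np.zeros((384,512+450,3),np.uint8);im[:,:512]=p['image'];im[:384,512:]=cv2.resize(s['image'][170:266,220:333],(450,384),interpolation=cv2.INTER_CUBIC);save(cv2.resize(im,(800,319)),'w4.png')
E
```

```text
[ 0.57516844 -0.18105198  0.08275186] 0.06411112776430634
9 0.76 [231.  48. 291. 212.]
9 0.72 [  0. 104.  84. 183.]
10 0.94 [199. 155. 247. 190.]
11 0.94 [244. 219. 297. 241.]
pepper_shaker (array([ 0.52084101, -0.06126026, -1.14347939,  0.02320538]), np.float64(0.09142556549184644)) (array([ 0.51983437, -0.0615343 , -1.13351665,  0.02584353, -0.09000766]), np.float64(0.08431685273790535))
pepper_shaker (array([ 0.52096802, -0.06274965, -1.14732584,  0.02840297]), np.float64(0.36698228915858544)) (array([ 0.52052412, -0.06300975, -1.13635074,  0.0286233 , -0.02546615]), np.float64(0.3649824966180536))
```

View pics/w4.png

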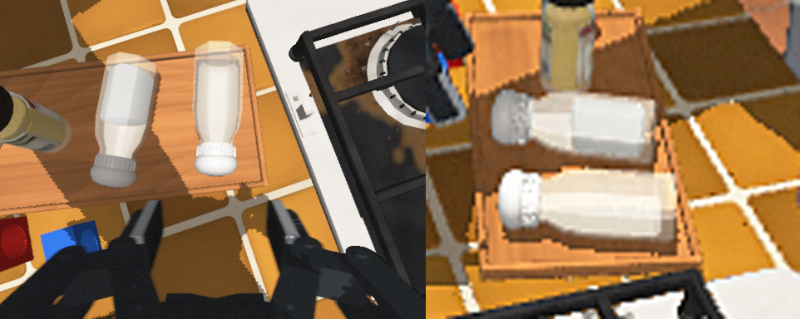

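```bash
python3 - <<'E'
from h import *
import pickle
S=pickle.load(open('P0.pkl','rb'))['scene']
t=np.array([.5615,-.1522,.0154]);z=R.from_quat([.516,.829,.114,-.184]).as_matrix()[:,2]
for k in(0,.01,.02,.03,.04,.05): print(k,(t-k*z).round(3),proj(S,t-k*z).round(1), 'in crop',((proj(S,t-k*z)-[190,150])*2.58+[413,0]).round(0))
d=np.array([np.cos(-1.136),np.sin(-1.136)])
for s in(0,.093,.107,.122): 
  c=np.array([*(np.array([.5205,-.063])+s*d),.028]);print(s,c.round(3),((proj(S,c)-[190,150])*2.58+[413,0]).round(0))
E
```

```text
0 [ 0.562 -0.152  0.015] [[251.  233.8]] in crop [[570. 216.]]
0.01 [ 0.563 -0.156  0.024] [[249.2 230.7]] in crop [[566. 208.]]
0.02 [ 0.565 -0.16   0.034] [[247.4 227.6]] in crop [[561. 200.]]
0.03 [ 0.567 -0.164  0.043] [[245.6 224.5]] in crop [[556. 192.]]
0.04 [ 0.569 -0.167  0.052] [[243.8 221.3]] in crop [[552. 184.]]
0.05 [ 0.571 -0.171  0.061] [[241.9 218.1]] in crop [[547. 176.]]
0 [ 0.52  -0.063  0.028] [[682. 212.]]
0.093 [ 0.56  -0.147  0.028] [[576. 206.]]
0.107 [ 0.566 -0.16   0.028] [[561. 205.]]
0.122 [ 0.572 -0.174  0.028] [[544. 204.]]
```

```bash
sed -i "s/(.5173,-.0619),-1.1121/(.5203,-.0625),-1.135/; s/s=.108/s=.058/; s/radians(25)/radians(30)/" shk.py; python3 shk.py pepper -18
```

```text
pre total [-13.7  29.6  18.9] [ 4.5  2.  -1.3] n 1 row [-13.7, 29.6, 18.9] [4.47, 2.03, -1.32]
grasp total [-21.1  45.3 -86.6] [0. 0. 0.] n 3 row [-7.0, 15.1, -28.9] [0.0, 0.0, 0.0]
lift total [  0.   0. 160.] [0. 0. 0.] n 5 row [0.0, 0.0, 32.0] [0.0, 0.0, 0.0]
turn total [ 15.1 -13.4 -42. ] [-61.  -69.   36.7] n 16 row [0.9, -0.8, -2.6] [-3.82, -4.31, 2.3]
lower total [  0.   0. -78.] [0. 0. 0.] n 3 row [0.0, 0.0, -26.0] [0.0, 0.0, 0.0]
retreat total [-98.8  32.1  60. ] [0. 0. 0.] n 4 row [-24.7, 8.0, 15.0] [0.0, 0.0, 0.0]
targets [ 0.5619 -0.1518  0.1021] [ 0.5408 -0.1065  0.0155] [ 0.5558 -0.1198  0.1335] [ 0.5558 -0.1198  0.0555]
```

Emit:
drive_tool(
  increments=[
    [[-7,15,10],[2.2,1,-0.6],0.78],
    [[-7,15,9],[2.2,1,-0.6],0.78],
    [[-5,11,-21],[0,0,0],0.78],
    [[-5,11,-21],[0,0,0],0.78],
    [[-5,11,-22],[0,0,0],0.78],
    [[-6,12,-22],[0,0,0],0.78],
    [[0,0,0],[0,0,0],0.78],
    [[0,0,0],[0,0,0],0.78],
  ],
)

```text
clock: 7.68
eef_pos: [0.5398, -0.1059, 0.0165]
tool_rot: [0.518, 0.815, 0.138, -0.219]
ft_force: [0.6, -0.5, 0.5]
grip_width: 0.0663
grasp_force: 0.0
```

Emit:
drive_tool(
  increments=[
    [[0,0,0],[0,0,0],0.0],
    [[0,0,0],[0,0,0],0.0],
    [[0,0,0],[0,0,0],0.0],
    [[0,0,0],[0,0,0],0.0],
    [[0,0,0],[0,0,0],0.0],
  ],
)

```text
clock: 8.1
eef_pos: [0.5443, -0.1084, 0.0197]
tool_rot: [0.519, 0.816, 0.14, -0.213]
ft_force: [4.0, -2.9, 13.6]
grip_width: 0.0062
grasp_force: 11.4
```

```bash
python3 - <<'E'
from h import *
p=camera('wrist');s=camera('scene');t=camera('top');o=get_obs();print(o['eef_pos'],o['grip_width'],o['grasp_force'],o['ft_force'])
im=np.zeros((384,512+450,3),np.uint8);im[:,:512]=p['image'];im[:384,512:]=cv2.resize(s['image'][170:266,220:333],(450,384),interpolation=cv2.INTER_CUBIC);save(cv2.resize(im,(800,319)),'w5.png')
E
```

```text
[ 0.54507992 -0.10838223  0.02028231] -0.0001368421855942435 4.873745003133081 [ 4.2682861  -0.76654624 10.06695062]
```

View pics/w5.png

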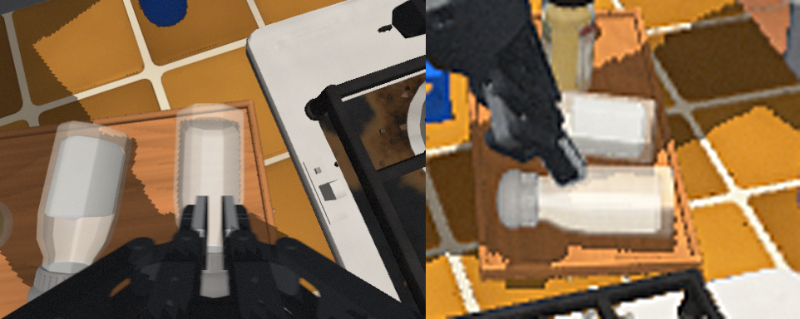

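Emit:
drive_tool(
  increments=[
    [[5,-11,21],[0,0,0],0.0],
    [[6,-11,22],[0,0,0],0.0],
    [[5,-11,21],[0,0,0],0.0],
    [[0,0,0],[0,0,0],0.0],
    [[0,0,0],[0,0,0],0.0],
    [[0,0,0],[0,0,0],0.0],
  ],
)

```text
clock: 8.75
eef_pos: [0.5569, -0.1399, 0.0806]
tool_rot: [0.519, 0.815, 0.139, -0.217]
ft_force: [-0.5, -0.2, -0.7]
grip_width: -0.0001
grasp_force: 0.0
```

```bash
python3 - <<'E'
from h import *
p=camera('wrist');s=camera('scene');t=camera('top');o=get_obs();T=np.array(o['eef_pos']);Rm=R.from_quat(o['tool_rot']).as_matrix();print(T,o['grip_width'])
a=[]
for pic,f in((s,6),(t,6),(p,1.6)):
    im=pic['image'];uv=proj(pic,T)[0];w=int(130/f*2/2) if f!=1.6 else 80
    w=30 if f==6 else 110
    u,v=np.round(uv).astype(int);x0,y0=u-w,v-w
    c=cv2.copyMakeBorder(im,150,150,150,150,cv2.BORDER_CONSTANT)[y0+150:y0+150+2*w,x0+150:x0+150+2*w]
    c=cv2.resize(c,(260,260),interpolation=cv2.INTER_CUBIC);k=260/(2*w)
    for j in(0,.02,.04):
        q=proj(pic,T-j*Rm[:,2])[0];cv2.circle(c,(int((q[0]-x0)*k),int((q[1]-y0)*k)),3,((255,0,0),(0,255,0),(255,0,255))[int(j*50+.1)],-1)
    a.append(c)
save(np.hstack(a),'w6.png')
E
```

```text
[ 0.55621215 -0.13910827  0.07996168] 4.4217137812612146e-05
```

View pics/w6.png

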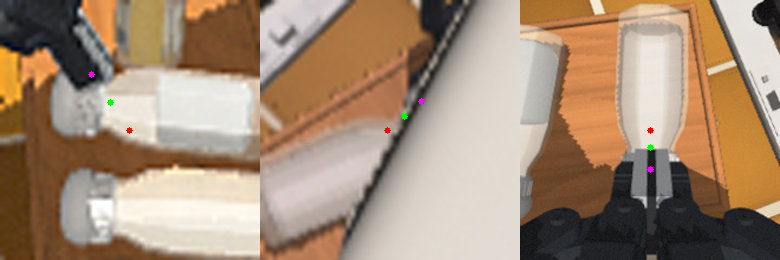

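```bash
sed -i "s/\.019\*/.043*/g" shk.py; cat > look.py <<'E'
from h import *
import sys
p=camera('wrist');s=camera('scene')
sh=np.vstack([cyl(.023,0,.08),cyl(.020,.093,.122)])@np.array([[0,0,-1],[0,1,0],[1,0,0]])
for q,x0 in(('pepper_shaker',(.5203,-.0625,-1.135)),('salt_shaker',(.4521,-.1087,-1.262))):
    v=[]
    for pic in(p,s):
        u,w=proj(pic,yawm(sh)((*x0,.028))).mean(0)
        for d in silhouettes(q,pic)[:3]:
            l,t,r,b=d['bbox']
            if l<u<r and t<w<b: v.append((pic,d['region']));break
    if v: print(q,len(v),[tuple(np.round(f[0],4))+(round(f[1],3),) for f in(fit(v,lambda a:yawm(sh)((*a,.028)),x0,(.01,.01,.2)),)])
E
python3 look.py; python3 shk.py pepper -18
```

```text
pepper_shaker 2 [(np.float64(0.5186), np.float64(-0.0586), np.float64(-1.1232), np.float64(0.233))]
salt_shaker 2 [(np.float64(0.4501), np.float64(-0.1072), np.float64(-1.2374), np.float64(0.198))]
pre total [-0.2 -1.3  0.5] [ 0.1  0.1 -0.1] n 1 row [-0.2, -1.3, 0.5] [0.1, 0.09, -0.11]
grasp total [-21.1  45.3 -86.6] [0. 0. 0.] n 3 row [-7.0, 15.1, -28.9] [0.0, 0.0, 0.0]
lift total [  0.   0. 160.] [0. 0. 0.] n 5 row [0.0, 0.0, 32.0] [0.0, 0.0, 0.0]
turn total [ 39.9 -30.7 -33.3] [-61.  -69.   36.7] n 16 row [2.5, -1.9, -2.1] [-3.82, -4.31, 2.3]
lower total [  0.   0. -78.] [0. 0. 0.] n 3 row [0.0, 0.0, -26.0] [0.0, 0.0, 0.0]
retreat total [-98.8  32.1  60. ] [0. 0. 0.] n 4 row [-24.7, 8.0, 15.0] [0.0, 0.0, 0.0]
targets [ 0.5568 -0.1409  0.0814] [ 0.5357 -0.0956 -0.0052] [ 0.5756 -0.1263  0.1215] [ 0.5756 -0.1263  0.0435]
```

Emit:
drive_tool(
  increments=[
    [[0,0,0],[0,0,0],0.78],
    [[0,0,0],[0,0,0],0.78],
    [[0,0,0],[0,0,0],0.78],
    [[-7,15,-28],[0,0,0],0.78],
    [[-7,15,-28],[0,0,0],0.78],
    [[-4,8,-15],[0,0,0],0.78],
    [[-3,7,-14],[0,0,0],0.78],
    [[0,0,0],[0,0,0],0.78],
  ],
)

```text
clock: 9.87
eef_pos: [0.5332, -0.0928, -0.0065]
tool_rot: [0.518, 0.815, 0.138, -0.22]
ft_force: [0.1, 0.5, -0.4]
grip_width: 0.0667
grasp_force: 0.0
```

Emit:
drive_tool(
  increments=[
    [[0,0,0],[0,0,0],0.78],
    [[0,0,0],[0,0,0],0.0],
    [[0,0,0],[0,0,0],0.0],
    [[0,0,0],[0,0,0],0.0],
    [[0,0,0],[0,0,0],0.0],
    [[0,0,0],[0,0,0],0.0],
  ],
)

```text
clock: 10.37
eef_pos: [0.5378, -0.0963, -0.0023]
tool_rot: [0.519, 0.816, 0.139, -0.215]
ft_force: [0.5, -3.7, 5.8]
grip_width: 0.0433
grasp_force: 61.5
```

Emit:
drive_tool(
  increments=[
    [[0,0,15],[0,0,0],0.0],
    [[0,0,30],[0,0,0],0.0],
    [[0,0,35],[0,0,0],0.0],
    [[0,0,35],[0,0,0],0.0],
    [[0,0,35],[0,0,0],0.0],
    [[0,0,10],[0,0,0],0.0],
    [[0,0,0],[0,0,0],0.0],
    [[2,-2,-2],[-3.8,-4.3,2.3],0.0],
  ],
)

```text
clock: 11.03
eef_pos: [0.538, -0.099, 0.1479]
tool_rot: [0.505, 0.836, 0.125, -0.175]
ft_force: [0.6, 0.9, -5.1]
grip_width: 0.0433
grasp_force: 61.4
```

Emit:
drive_tool(
  increments=[
    [[2.5,-2,-2],[-3.8,-4.3,2.3],0.0],
    [[2.5,-2,-2],[-3.8,-4.3,2.3],0.0],
    [[2.5,-2,-2],[-3.8,-4.3,2.3],0.0],
    [[2.5,-2,-2],[-3.8,-4.3,2.3],0.0],
    [[2.5,-2,-2],[-3.8,-4.3,2.3],0.0],
    [[2.5,-2,-2],[-3.8,-4.3,2.3],0.0],
    [[2.5,-2,-2],[-3.8,-4.3,2.3],0.0],
    [[2.5,-2,-2],[-3.8,-4.3,2.3],0.0],
  ],
)

```text
clock: 11.7
eef_pos: [0.5568, -0.1125, 0.1362]
tool_rot: [0.333, 0.922, 0.019, 0.198]
ft_force: [0.6, 0.1, -1.5]
grip_width: 0.0434
grasp_force: 61.4
```

Emit:
drive_tool(
  increments=[
    [[2.5,-2,-2],[-3.8,-4.3,2.3],0.0],
    [[2.5,-2,-2],[-3.8,-4.3,2.3],0.0],
    [[2.5,-2,-2],[-3.8,-4.3,2.3],0.0],
    [[2.5,-2,-2],[-3.8,-4.3,2.3],0.0],
    [[2.5,-2,-2],[-3.8,-4.3,2.3],0.0],
    [[2.5,-2,-2],[-3.8,-4.3,2.3],0.0],
    [[2.5,-2,-2],[-3.8,-4.3,2.3],0.0],
    [[0,0,0],[0,0,0],0.0],
  ],
)

```text
clock: 12.37
eef_pos: [0.5701, -0.1249, 0.1161]
tool_rot: [0.157, 0.872, -0.067, 0.458]
ft_force: [-0.5, 0.5, -2.7]
grip_width: 0.0434
grasp_force: 61.5
```

```bash
cat > st.py <<'E'
from h import *
o=get_obs();print(o['clock'],np.round(o['eef_pos'],4),np.round(o['grip_width'],4),np.round(o['grasp_force'],1),np.round(o['ft_force'],1),np.degrees(o['joint_pos']).round(1))
Rm=R.from_quat(o['tool_rot']).as_matrix();print('x',Rm[:,0].round(3),'y',Rm[:,1].round(3),'z',Rm[:,2].round(3))
E
python3 st.py;  python3 - <<'E'
from h import *
s=camera('scene');t=camera('top')
for pic in(s,t): print([(round(d['conf'],2),np.round(d['bbox'])) for d in silhouettes('pepper_shaker',pic)])
save(cv2.resize(s['image'][130:270,180:370],(760,560),interpolation=cv2.INTER_CUBIC),'w7.png')
E
```

```text
12.3667 [ 0.5701 -0.1249  0.1161] 0.0434 61.5 [-0.5  0.5 -2.7] [ -6.7   8.2 -59.7 -32.6  -9.7   8.7]
x [-0.531  0.213 -0.82 ] y [0.336 0.941 0.027] z [ 0.778 -0.261 -0.571]
[(0.89, array([259., 160., 284., 217.])), (0.54, array([229., 172., 304., 255.])), (0.34, array([211., 186., 227., 207.]))]
[(0.89, array([211., 148., 234., 182.]))]
```

View pics/w7.png

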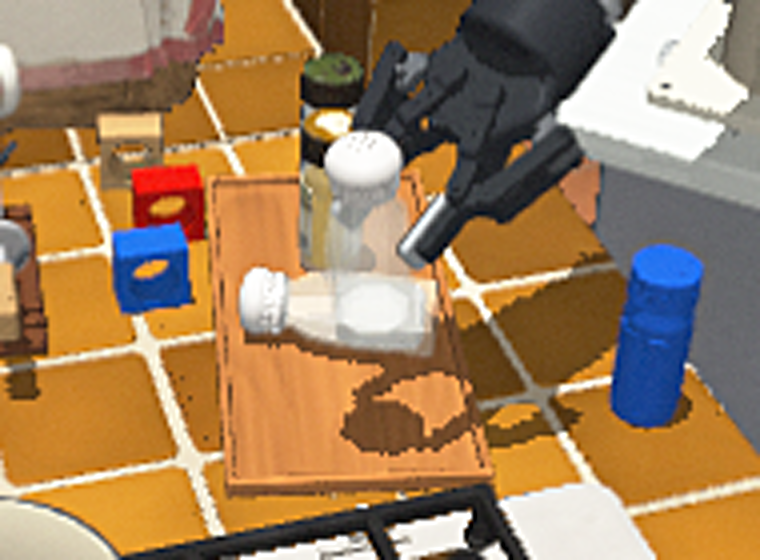

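```bash
cat > place.py <<'E'
# usage: base x,y yaw at grasp; grasp TCP & quat ; desired final xy
from h import *
import sys
n=sys.argv[1]
b,yaw,tg,qg,fin={'pepper':((.5195,-.0605),-1.129,(.5378,-.0963,-.0023),(.519,.816,.139,-.215),(.544,-.116)),
 'salt':((.4510,-.1080),-1.25,(0,0,0),(0,0,0,1),(.470,-.166))}[n] if len(sys.argv)<3 else eval(sys.argv[2])
Rg=R.from_quat(qg).as_matrix();b=np.array([*b,.028]);d=np.array([np.cos(yaw),np.sin(yaw),0])
ax=Rg.T@d;bo=Rg.T@(b-np.array(tg))
o=get_obs();T=np.array(o['eef_pos']);Rn=R.from_quat(o['tool_rot']).as_matrix()
a=Rn@ax;print('axis now',a.round(3),'base now',(T+Rn@bo).round(4))
c=np.cross(a,[0,0,1]);ang=np.arcsin(np.linalg.norm(c));Q=R.from_rotvec(c/np.linalg.norm(c)*ang).as_matrix()
R1=Q@Rn;tcp=np.array([*fin,.005])-R1@bo
m=plan(tcp+[0,0,.07],R1,tag='fix');e=plan(tcp+[0,0,.002],R1,m,tag='lower');plan(e[0]-.12*R1[:,2],R1,e,tag='retreat')
E
python3 place.py pepper
```

```text
axis now [ 0.069 -0.052  0.996] base now [ 0.5447 -0.1146  0.0853]
fix total [-3.4  0.6 -7.7] [-3. -4.  0.] n 1 row [-3.4, 0.6, -7.7] [-2.97, -3.96, 0.0]
lower total [  0.   0. -68.] [0. 0. 0.] n 2 row [0.0, 0.0, -34.0] [0.0, 0.0, 0.0]
retreat total [-98.3  34.7  59.4] [0. 0. 0.] n 4 row [-24.6, 8.7, 14.8] [0.0, 0.0, 0.0]
```

Emit:
drive_tool(
  increments=[
    [[-3,1,-8],[-3,-4,0],0.0],
    [[0,0,0],[0,0,0],0.0],
    [[0,0,0],[0,0,0],0.0],
    [[0,0,0],[0,0,0],0.0],
  ],
)

```text
clock: 12.9
eef_pos: [0.5824, -0.1253, 0.12]
tool_rot: [0.151, 0.857, -0.08, 0.486]
ft_force: [-0.1, -0.9, -1.7]
grip_width: 0.0435
grasp_force: 61.5
```

```bash
python3 place.py pepper
```

```text
axis now [ 0.02  -0.011  1.   ] base now [ 0.5527 -0.1157  0.0805]
fix total [-9.5  0.1 -4.8] [-0.6 -1.2 -0. ] n 1 row [-9.5, 0.1, -4.8] [-0.64, -1.17, -0.0]
lower total [  0.   0. -68.] [0. 0. 0.] n 2 row [0.0, 0.0, -34.0] [0.0, 0.0, 0.0]
retreat total [-98.3  34.8  59.4] [0. 0. 0.] n 4 row [-24.6, 8.7, 14.8] [0.0, 0.0, 0.0]
```

Emit:
drive_tool(
  increments=[
    [[-9,0,-5],[-0.6,-1.2,0],0.0],
    [[0,0,-20],[0,0,0],0.0],
    [[0,0,-20],[0,0,0],0.0],
    [[0,0,-14],[0,0,0],0.0],
    [[0,0,-6],[0,0,0],0.0],
    [[0,0,0],[0,0,0],0.0],
    [[0,0,0],[0,0,0],0.0],
    [[0,0,0],[0,0,0],0.0],
  ],
)

```text
clock: 13.57
eef_pos: [0.5972, -0.127, 0.0641]
tool_rot: [0.152, 0.856, -0.085, 0.488]
ft_force: [-0.0, -0.6, -2.1]
grip_width: 0.0434
grasp_force: 61.5
```

```bash
python3 place.py pepper
```

```text
axis now [ 0.017 -0.004  1.   ] base now [ 0.5677 -0.1175  0.0245]
fix total [-24.4   1.7  51.1] [-0.2 -1.   0. ] n 2 row [-12.2, 0.8, 25.5] [-0.11, -0.5, 0.0]
lower total [  0.   0. -68.] [0. 0. 0.] n 2 row [0.0, 0.0, -34.0] [0.0, 0.0, 0.0]
retreat total [-98.1  35.4  59.4] [0. 0. 0.] n 4 row [-24.5, 8.8, 14.8] [0.0, 0.0, 0.0]
```

```bash
cat > fk.py <<'E'
from h import *
from scipy.optimize import least_squares
D2=[([66.35,13.81,.29,76.49,0,90],(.201,.458,.195)),([-26.6,8.6,2.1,83.5,0,-3],(.4145,-.2096,.250)),([-6.7,8.2,-59.7,-32.6,-9.7,8.7],(.5701,-.1249,.1161))]
zs=[(0,0,-1),(0,0,-1),(.778,-.261,-.571)]
def fk(q,P,sg=1):
    j1,j2,j3,j4,j5,j6=q;a,h,L2,L3,W,e=P
    r=a+L2*np.sin(j2)+L3*np.cos(j2-j3)+e*np.sin(j2-j3);z=h+L2*np.cos(j2)-L3*np.sin(j2-j3)+e*np.cos(j2-j3)
    p=j2-j3+j4
    t=np.array([np.cos(p)*np.cos(j5),sg*np.sin(j5),-np.sin(p)*np.cos(j5)])
    c,s=np.cos(j1),np.sin(j1);Z=np.array([[c,-s,0],[s,c,0],[0,0,1]])
    return Z@(np.array([r,0,z])+W*t),Z@t
if __name__=='__main__':
    o=get_obs();q=np.degrees(o['joint_pos']);print(q.round(1),np.round(o['eef_pos'],4),o['clock'])
    Q=[(np.radians(a),b) for a,b in D2]+[(np.array(o['joint_pos']),o['eef_pos'])]
    zs.append(R.from_quat(o['tool_rot']).as_matrix()[:,2])
    for sg in(1,-1):
        f=lambda P:np.concatenate([fk(q,P,sg)[0]-b for q,b in Q]+[.1*(fk(q,P,sg)[1]-z) for (q,b),z in zip(Q,zs)]+[[.0003*P[0],.001*P[5]]])
        s=least_squares(f,[0,.2,.3,.3,.25,0]);print(sg,s.x.round(4),np.abs(s.fun).max(),[np.round(1e3*(fk(q,s.x,sg)[0]-b),1).tolist() for q,b in Q])
E
python3 fk.py
```

```text
[ -4.9  26.6 -62.2 -57.3 -12.9   8. ] [ 0.5972 -0.127   0.0641] 13.5667
1 [0.0891 0.1863 0.4091 0.3128 0.3478 0.0382] 0.004662532056283697 [[-0.5, -0.2, 4.7], [1.6, 1.2, -4.6], [-0.6, -1.0, 1.4], [-0.3, -1.7, -1.5]]
-1 [ 0.6886 -0.1482 -0.1762 -0.2143 -0.2783  0.2332] 0.04448681810321674 [[-3.3, -6.6, 40.9], [10.9, -3.4, -38.1], [-4.3, 11.2, 6.1], [2.8, 13.6, -8.9]]
```

```bash
cat >> fk.py <<'E'
PP=np.array([0.0891,0.1863,0.4091,0.3128,0.3478,0.0382])
def ik(tcp,z):
    w=np.array(tcp)-PP[4]*np.array(z);r=np.hypot(w[0],w[1]);j1=np.arctan2(w[1],w[0])
    f=lambda v:[PP[0]+PP[2]*np.sin(v[0])+PP[3]*np.cos(v[0]-v[1])+PP[5]*np.sin(v[0]-v[1])-r,PP[1]+PP[2]*np.cos(v[0])-PP[3]*np.sin(v[0]-v[1])+PP[5]*np.cos(v[0]-v[1])-w[2]]
    s=least_squares(f,[.2,-.5]);j2,j3=s.x
    c,s_=np.cos(j1),np.sin(j1);l=np.array([[c,s_,0],[-s_,c,0],[0,0,1]])@z
    j5=np.arcsin(l[1]);p=np.arctan2(-l[2],l[0]);return np.degrees([j1,j2,j3,p-j2+j3,j5]),s.cost,w
E
python3 - <<'E'
from fk import *
import itertools
# tcp relative to upright base for given az (tilt 30 as currently grasped)
o=get_obs();T=np.array(o['eef_pos']);Rn=R.from_quat(o['tool_rot']).as_matrix();b=np.array([.5677,-.1175,.0245]);rel=T-b;az0=np.degrees(np.arctan2(Rn[1,2],Rn[0,2]));print('az',az0,'tilt',np.degrees(np.arcsin(-Rn[2,2])),rel)
for bx in((.544,-.116),(.553,-.13),(.563,-.145)):
  for az in(-18,-30,-40,-50):
    Z=R.from_euler('z',az-az0,degrees=True).as_matrix();tc=np.array([*bx,.006])+Z@rel;j,c,w=ik(tc,Z@Rn[:,2]);print(bx,az,j.round(1),'cost',c.round(6),'wrist',w.round(3))
E
```

```text
az -19.90345742554518 tilt 30.671141701853056 [ 0.0295255  -0.00948143  0.03960623]
(0.544, -0.116) -18 [ -6.3  30.7 -67.5 -67.  -10. ] cost 0.0 wrist [ 0.289 -0.032  0.223]
(0.544, -0.116) -30 [  3.5  30.8 -63.6 -58.9 -28.3] cost 0.0 wrist [0.312 0.019 0.223]
(0.544, -0.116) -40 [  9.6  31.4 -57.9 -46.9 -40.9] cost 0.0 wrist [0.339 0.057 0.223]
(0.544, -0.116) -50 [ 13.6  32.9 -50.9 -30.6 -50.4] cost 0.0 wrist [0.373 0.09  0.223]
(0.553, -0.13) -18 [ -8.8  30.7 -65.6 -65.2  -7.9] cost 0.0 wrist [ 0.298 -0.046  0.223]
(0.553, -0.13) -30 [  0.9  30.9 -62.  -58.3 -26.2] cost 0.0 wrist [0.321 0.005 0.223]
(0.553, -0.13) -40 [  7.1  31.6 -56.7 -47.3 -39. ] cost 0.0 wrist [0.348 0.043 0.223]
(0.553, -0.13) -50 [ 11.3  33.2 -49.8 -32.  -49. ] cost 0.0 wrist [0.382 0.076 0.223]
(0.563, -0.145) -18 [-11.2  30.8 -63.3 -63.2  -5.8] cost 0.0 wrist [ 0.308 -0.061  0.223]
(0.563, -0.145) -30 [ -1.7  31.1 -60.2 -57.3 -24. ] cost 0.0 wrist [ 0.331 -0.01   0.223]
(0.563, -0.145) -40 [  4.5  31.9 -55.2 -47.4 -37.1] cost 0.0 wrist [0.358 0.028 0.223]
(0.563, -0.145) -50 [  8.9  33.5 -48.5 -33.1 -47.4] cost 0.0 wrist [0.392 0.061 0.223]
```

```bash
cat > pl2.py <<'E'
from fk import *
import sys
az,x,y,z=map(float,sys.argv[1:5]);exec(open('grasp.txt').read())  # b,yaw,tg,qg
Rg=R.from_quat(qg).as_matrix();b=np.array([*b,.028]);d=np.array([np.cos(yaw),np.sin(yaw),0])
ax=Rg.T@d;bo=Rg.T@(b-np.array(tg));o=get_obs();T=np.array(o['eef_pos']);Rn=R.from_quat(o['tool_rot']).as_matrix()
a=Rn@ax;print('axis',a.round(3),'base',(T+Rn@bo).round(4),'az',np.degrees(np.arctan2(Rn[1,2],Rn[0,2])).round(1),'j3',np.degrees(o['joint_pos'][2]).round(1))
c=np.cross(a,[0,0,1]);Q=R.from_rotvec(c/np.linalg.norm(c)*np.arccos(a[2])).as_matrix()@Rn
Q=R.from_euler('z',az-np.degrees(np.arctan2(Q[1,2],Q[0,2])),degrees=True).as_matrix()@Q
t=np.array([x,y,z])-Q@bo;e=plan(t,Q,tag='go',vmax=25);print('ik',ik(t,Q[:,2])[0].round(1))
plan(t-.12*Q[:,2],Q,e,tag='retreat')
E
echo "b,yaw,tg,qg=(.5195,-.0605),-1.129,(.5378,-.0963,-.0023),(.519,.816,.139,-.215)">grasp.txt; python3 pl2.py -33 .553 -.125 .04
```

```text
axis [ 0.017 -0.004  1.   ] base [ 0.5677 -0.1175  0.0245] az -19.9 j3 -62.2
go total [-18.2 -13.7  16.1] [ -0.3  -1.  -13.2] n 3 row [-6.1, -4.6, 5.4] [-0.11, -0.32, -4.39]
ik [  4.2  24.2 -60.  -48.6 -31.7]
retreat total [-87.5  56.8  59.4] [0. 0. 0.] n 4 row [-21.9, 14.2, 14.8] [0.0, 0.0, 0.0]
```

Emit:
drive_tool(
  increments=[
    [[-2,-3,12],[0,0,-4],0.0],
    [[-5,-3,4],[0,0,-4.5],0.0],
    [[-5,-4,0],[0,-0.5,-4.5],0.0],
    [[-6,-4,0],[-0.3,-0.5,0],0.0],
    [[0,0,0],[0,0,0],0.0],
    [[0,0,0],[0,0,0],0.0],
    [[0,0,0],[0,0,0],0.0],
    [[0,0,0],[0,0,0],0.0],
  ],
)

```text
clock: 14.23
eef_pos: [0.5788, -0.1412, 0.0791]
tool_rot: [0.248, 0.829, -0.139, 0.482]
ft_force: [0.2, -0.4, -1.9]
grip_width: 0.0435
grasp_force: 61.7
```

```bash
python3 pl2.py -33 .553 -.125 .007
```

```text
axis [-0.    -0.003  1.   ] base [ 0.5528 -0.1255  0.039 ] az -32.8 j3 -60.1
go total [  0.2   0.5 -32. ] [-0.2  0.  -0.2] n 2 row [0.1, 0.3, -16.0] [-0.08, 0.01, -0.08]
ik [  4.2  31.9 -61.2 -57.5 -31.7]
retreat total [-87.5  56.8  59.4] [0. 0. 0.] n 4 row [-21.9, 14.2, 14.8] [0.0, 0.0, 0.0]
```

Right on target; lower.

Emit:
drive_tool(
  increments=[
    [[0,0,-10],[0,0,0],0.0],
    [[0,0,-10],[0,0,0],0.0],
    [[0,0,-6],[0,0,0],0.0],
    [[0,0,-4],[0,0,0],0.0],
    [[0,0,-2],[0,0,0],0.0],
    [[0,0,0],[0,0,0],0.0],
    [[0,0,0],[0,0,0],0.0],
    [[0,0,0],[0,0,0],0.0],
  ],
)

```text
clock: 14.9
eef_pos: [0.579, -0.1409, 0.0471]
tool_rot: [0.247, 0.829, -0.139, 0.482]
ft_force: [0.5, 0.0, -0.9]
grip_width: 0.0431
grasp_force: 61.7
```

```bash
python3 pl2.py -33 .553 -.125 .006
```

```text
axis [-0.    -0.003  1.   ] base [ 0.5529 -0.1252  0.007 ] az -32.7 j3 -61.0
go total [ 0.   0.2 -1. ] [-0.2  0.  -0.2] n 1 row [0.0, 0.2, -1.0] [-0.16, 0.02, -0.18]
ik [  4.2  32.1 -61.2 -57.8 -31.7]
retreat total [-87.5  56.8  59.4] [0. 0. 0.] n 4 row [-21.9, 14.2, 14.8] [0.0, 0.0, 0.0]
```

Emit:
drive_tool(
  increments=[
    [[0,0,-1],[0,0,0],0.0],
    [[0,0,-1],[0,0,0],0.0],
    [[0,0,0],[0,0,0],0.0],
    [[0,0,0],[0,0,0],0.0],
  ],
)

```text
clock: 15.23
eef_pos: [0.5787, -0.1408, 0.0448]
tool_rot: [0.247, 0.829, -0.14, 0.482]
ft_force: [-0.1, 0.6, -0.6]
grip_width: 0.0436
grasp_force: 61.7
```

Emit:
drive_tool(
  increments=[
    [[0,0,0],[0,0,0],0.55],
    [[0,0,0],[0,0,0],0.66],
    [[0,0,0],[0,0,0],0.7],
    [[0,0,0],[0,0,0],0.7],
    [[-11,7,6],[0,0,0],0.7],
    [[-22,14,14],[0,0,0],0.7],
    [[-22,14,15],[0,0,0],0.7],
    [[-22,14,15],[0,0,0],0.7],
  ],
)

```text
clock: 15.9
eef_pos: [0.5238, -0.0842, 0.1024]
tool_rot: [0.254, 0.832, -0.145, 0.472]
ft_force: [0.1, 0.6, 0.2]
grip_width: 0.0596
grasp_force: 0.0
```

```bash
cat > stand.py <<'E'
from h import *
s=camera('scene');t=camera('top')
up_=np.vstack([cyl(.023,.005,.085),cyl(.020,.098,.127)])
for q in('pepper_shaker','salt_shaker'):
    for pic in(s,t):
        for d in silhouettes(q,pic)[:2]:
            l,tt,r,b=np.round(d['bbox']);print(q,pic['shot'],round(d['conf'],2),(l,tt,r,b),'bottom mid->floor',atz(pic,(l+r)/2,b,.005).round(3))
for x,y in((.553,-.125),(.47,-.166)):
    for pic in(s,t):
        uv=proj(pic,up_+[x,y,0]);print('expected upright bbox',(x,y),uv.min(0).round(),uv.max(0).round())
E
python3 stand.py;python3 st.py
```

```text
pepper_shaker 22 0.73 (np.float64(256.0), np.float64(193.0), np.float64(276.0), np.float64(244.0)) bottom mid->floor [ 0.565 -0.111  0.005]
pepper_shaker 23 0.63 (np.float64(220.0), np.float64(151.0), np.float64(238.0), np.float64(179.0)) bottom mid->floor [ 0.531 -0.125  0.005]
salt_shaker 22 0.86 (np.float64(238.0), np.float64(197.0), np.float64(293.0), np.float64(218.0)) bottom mid->floor [ 0.482 -0.155  0.005]
salt_shaker 22 0.16 (np.float64(171.0), np.float64(162.0), np.float64(184.0), np.float64(214.0)) bottom mid->floor [ 0.576 -0.349  0.005]
salt_shaker 23 0.58 (np.float64(219.0), np.float64(188.0), np.float64(273.0), np.float64(221.0)) bottom mid->floor [ 0.431 -0.166  0.005]
expected upright bbox (0.553, -0.125) [253. 191.] [275. 246.]
expected upright bbox (0.553, -0.125) [216. 151.] [239. 179.]
expected upright bbox (0.47, -0.166) [254. 168.] [275. 220.]
expected upright bbox (0.47, -0.166) [235. 191.] [256. 214.]
16.2 [ 0.5244 -0.0846  0.1019] 0.0596 0.0 [-0.1 -0.1 -0.4] [ 15.6  13.1 -62.3 -32.7 -40.9  30.9]
x [-0.426  0.284 -0.859] y [ 0.558  0.83  -0.002] z [ 0.712 -0.48  -0.512]
```

```bash
python3 - <<'E'
from fk import *
C=np.array([.4517,-.179]);X=np.array([.544,-.839]);Y=np.array([.839,.544])
d=np.array([np.cos(-1.25),np.sin(-1.25),0]);s=.058
for t in(30,40,50):
    tr=np.radians(t);z=-d*np.sin(tr)+np.array([0,0,-np.cos(tr)]);g=np.array([.451,-.108,.032])+s*d+.043*z
    print('grasp',t,g.round(3),ik(g,z)[0].round(1),'pre',ik(g-.1*z,z)[0].round(1))
    for tx in(0,.03):
      b=C+tx*X+.022*Y
      for az in(-30,-50,-65,-80):
        z=up(np.radians(az),tr);T=np.array([*b,.005+s])+.043*z;j,c,w=ik(T,z);print(t,tx,b.round(3),az,j.round(0),w.round(2), 'j3ok' if j[2]>-61.5 else '')
E
```

```text
grasp 30 [ 0.463 -0.143 -0.005] [-30.7  41.   -5.1  67.5  19.1] pre [-33.7  39.4  10.2  85.2  17.9]
30 0 [ 0.47  -0.167] -30 [ -8.  35. -77. -80. -19.] [ 0.24 -0.04  0.22] 
30 0 [ 0.47  -0.167] -50 [  7.  33. -66. -52. -46.] [0.3  0.04 0.22] 
30 0 [ 0.47  -0.167] -65 [ 11.  34. -54. -20. -57.] [0.36 0.07 0.22] j3ok
30 0 [ 0.47  -0.167] -80 [ 12.  37. -42.  16. -60.] [0.42 0.09 0.22] j3ok
30 0.03 [ 0.486 -0.192] -30 [-13.  34. -73. -75. -15.] [ 0.26 -0.06  0.22] 
30 0.03 [ 0.486 -0.192] -50 [  2.  33. -63. -53. -43.] [0.32 0.01 0.22] 
30 0.03 [ 0.486 -0.192] -65 [  7.  34. -52. -24. -56.] [0.37 0.05 0.22] j3ok
30 0.03 [ 0.486 -0.192] -80 [  9.  37. -39.  11. -60.] [0.44 0.07 0.22] j3ok
grasp 40 [ 0.461 -0.137 -0.001] [-33.3  47.4   1.5  77.5  23.5] pre [-36.6  48.2  19.6  95.8  21.6]
40 0 [ 0.47  -0.167] -30 [-11.  20. -69. -47. -15.] [ 0.27 -0.05  0.26] 
40 0 [ 0.47  -0.167] -50 [  2.  22. -61. -29. -37.] [0.32 0.01 0.26] j3ok
40 0 [ 0.47  -0.167] -65 [  7.  26. -51.  -7. -47.] [0.37 0.04 0.26] j3ok
40 0 [ 0.47  -0.167] -80 [  8.  30. -40.  18. -50.] [0.43 0.06 0.26] j3ok
40 0.03 [ 0
[... 317 characters left out ...]
0.132  0.004] [-35.3  54.1   8.1  87.9  27. ] pre [-38.9  57.6  29.5 107.   24.5]
50 0 [ 0.47  -0.167] -30 [-13.  13. -60. -22. -11.] [ 0.3  -0.07  0.3 ] j3ok
50 0 [ 0.47  -0.167] -50 [ -3.  16. -54. -10. -28.] [ 0.34 -0.02  0.3 ] j3ok
50 0 [ 0.47  -0.167] -65 [  2.  20. -47.   4. -36.] [0.39 0.01 0.3 ] j3ok
50 0 [ 0.47  -0.167] -80 [  3.  25. -38.  22. -40.] [0.44 0.03 0.3 ] j3ok
50 0.03 [ 0.486 -0.192] -30 [-17.  15. -57. -21.  -9.] [ 0.32 -0.09  0.3 ] j3ok
50 0.03 [ 0.486 -0.192] -50 [ -7.  18. -51. -11. -26.] [ 0.36 -0.04  0.3 ] j3ok
50 0.03 [ 0.486 -0.192] -65 [ -2.  22. -44.   3. -35.] [ 0.4  -0.01  0.3 ] j3ok
50 0.03 [ 0.486 -0.192] -80 [  0.  26. -35.  20. -39.] [0.45 0.   0.3 ] j3ok
```

```bash
sed -i "s/(.4521,-.1087),-1.262/(.4510,-.1080),-1.25/; s/radians(30)/radians(40)/" shk.py; cat >> shk.py <<'E'
print('-- via'); h=plan(np.array(get_obs()['eef_pos'])+[-.02,.01,.15],R.from_quat(get_obs()['tool_rot']).as_matrix(),tag='up');plan(tc-.1*z+[0,0,.03],R0,h,tag='over')
E
python3 shk.py salt -62
```

```text
pre total [ -43.6 -113.2  -26.2] [ 80.2  60.8 -27.8] n 17 row [-2.6, -6.7, -1.5] [4.72, 3.58, -1.63]
grasp total [-20.3  61.  -76.6] [0. 0. 0.] n 3 row [-6.8, 20.3, -25.5] [0.0, 0.0, 0.0]
lift total [  0.   0. 160.] [0. 0. 0.] n 5 row [0.0, 0.0, 32.0] [0.0, 0.0, 0.0]
turn total [ 23.  -54.7 -43.7] [-82.8 -35.5   7.6] n 14 row [1.6, -3.9, -3.1] [-5.91, -2.53, 0.54]
lower total [  0.   0. -78.] [0. 0. 0.] n 3 row [0.0, 0.0, -26.0] [0.0, 0.0, 0.0]
retreat total [-43.2  81.2  77.1] [0. 0. 0.] n 4 row [-10.8, 20.3, 19.3] [0.0, 0.0, 0.0]
targets [ 0.4808 -0.1978  0.0757] [ 0.4606 -0.1368 -0.0009] [ 0.4836 -0.1916  0.1154] [ 0.4836 -0.1916  0.0374]
-- via
up total [-20.  10. 150.] [0. 0. 0.] n 4 row [-5.0, 2.5, 37.5] [0.0, 0.0, 0.0]
over total [ -23.6 -123.2 -146.2] [ 80.2  60.8 -27.8] n 17 row [-1.4, -7.2, -8.6] [4.72, 3.58, -1.63]
```

Emit:
drive_tool(
  increments=[
    [[-5,2.5,37.5],[0,0,0],0.78],
    [[-5,2.5,37.5],[0,0,0],0.78],
    [[-5,2.5,37.5],[0,0,0],0.78],
    [[-5,2.5,37.5],[0,0,0],0.78],
    [[-1.4,-7.2,0],[4.7,3.6,-1.6],0.78],
    [[-1.4,-7.2,0],[4.7,3.6,-1.6],0.78],
    [[-1.4,-7.2,0],[4.7,3.6,-1.6],0.78],
    [[-1.4,-7.2,0],[4.7,3.6,-1.6],0.78],
  ],
)

```text
clock: 16.87
eef_pos: [0.4994, -0.1039, 0.2479]
tool_rot: [0.354, 0.882, -0.063, 0.306]
ft_force: [-0.1, 0.5, -0.0]
grip_width: 0.0662
grasp_force: 0.0
```

Emit:
drive_tool(
  increments=[
    [[-1.4,-7.2,0],[4.7,3.6,-1.6],0.78],
    [[-1.4,-7.2,0],[4.7,3.6,-1.6],0.78],
    [[-1.4,-7.2,0],[4.7,3.6,-1.6],0.78],
    [[-1.4,-7.2,0],[4.7,3.6,-1.6],0.78],
    [[-1.4,-7.2,0],[4.7,3.6,-1.6],0.78],
    [[-1.4,-7.2,0],[4.7,3.6,-1.6],0.78],
    [[-1.4,-7.2,0],[4.7,3.6,-1.6],0.78],
    [[-1.4,-7.2,0],[4.7,3.6,-1.6],0.78],
  ],
)

```text
clock: 17.53
eef_pos: [0.4888, -0.1631, 0.2465]
tool_rot: [0.5, 0.858, 0.104, -0.056]
ft_force: [0.5, 0.2, 0.7]
grip_width: 0.0663
grasp_force: 0.0
```

Emit:
drive_tool(
  increments=[
    [[-1.4,-7.2,0],[4.7,3.6,-1.6],0.78],
    [[-1.4,-7.2,0],[4.7,3.6,-1.6],0.78],
    [[-1.4,-7.2,0],[4.7,3.6,-1.6],0.78],
    [[-1.4,-7.2,0],[4.7,3.6,-1.6],0.78],
    [[0,0,0],[4.7,3.6,-1.6],0.78],
    [[0,0,-20],[0,0,0],0.78],
    [[0,0,0],[0,0,0],0.78],
    [[0,0,0],[0,0,0],0.78],
  ],
)

```text
clock: 18.2
eef_pos: [0.4813, -0.19, 0.2241]
tool_rot: [0.546, 0.763, 0.2, -0.282]
ft_force: [0.2, -0.3, 0.5]
grip_width: 0.0666
grasp_force: 0.0
```

```bash
python3 look.py; python3 shk.py salt -62; python3 st.py
```

```text
pepper_shaker 2 [(np.float64(0.585), np.float64(-0.0849), np.float64(-2.4516), np.float64(0.487))]
salt_shaker 2 [(np.float64(0.4518), np.float64(-0.1084), np.float64(-1.2504), np.float64(0.314))]
pre total [  -1.6   -8.8 -154. ] [ 0.   0.3 -0.7] n 5 row [-0.3, -1.8, -30.8] [0.01, 0.06, -0.14]
grasp total [-20.3  61.  -76.6] [0. 0. 0.] n 3 row [-6.8, 20.3, -25.5] [0.0, 0.0, 0.0]
lift total [  0.   0. 160.] [0. 0. 0.] n 5 row [0.0, 0.0, 32.0] [0.0, 0.0, 0.0]
turn total [ 23.  -54.7 -43.7] [-82.8 -35.5   7.6] n 14 row [1.6, -3.9, -3.1] [-5.91, -2.53, 0.54]
lower total [  0.   0. -78.] [0. 0. 0.] n 3 row [0.0, 0.0, -26.0] [0.0, 0.0, 0.0]
retreat total [-43.2  81.2  77.1] [0. 0. 0.] n 4 row [-10.8, 20.3, 19.3] [0.0, 0.0, 0.0]
targets [ 0.4808 -0.1978  0.0757] [ 0.4606 -0.1368 -0.0009] [ 0.4836 -0.1916  0.1154] [ 0.4836 -0.1916  0.0374]
-- via
up total [-20.  10. 150.] [0. 0. 0.] n 4 row [-5.0, 2.5, 37.5] [0.0, 0.0, 0.0]
over total [  18.4  -18.8 -274. ] [ 0.   0.3 -0.7] n 8 row [2.3, -2.3, -34.3] [0.0, 0.04, -0.09]
18.5 [ 0.4824 -0.189   0.2297] 0.0665 0.0 [-0.1  0.3  0.8] [-35.6  44.4  40.6 120.3  22.   28.4]
x [-0.254  0.724  0.641] y [0.945 0.327 0.005] z [-0.206  0.607 -0.768]
```

Emit:
drive_tool(
  increments=[
    [[0,-2,-31],[0,0,0],0.78],
    [[0,-2,-31],[0,0,0],0.78],
    [[0,-2,-31],[0,0,0],0.78],
    [[-1,-2,-31],[0,0,-0.7],0.78],
    [[0,-1,-30],[0,0,0],0.78],
    [[-7,20,-25],[0,0,0],0.78],
    [[0,0,0],[0,0,0],0.78],
    [[0,0,0],[0,0,0],0.78],
  ],
)

```text
clock: 19.17
eef_pos: [0.4727, -0.1765, 0.0486]
tool_rot: [0.549, 0.762, 0.201, -0.279]
ft_force: [0.1, -0.5, 0.3]
grip_width: 0.0666
grasp_force: 0.0
```

```bash
python3 shk.py salt -62|head -1
```

```text
pre total [  8.1 -21.3  27. ] [-0.2 -0.1 -0. ] n 1 row [8.1, -21.3, 27.0] [-0.24, -0.06, -0.03]
```

Emit:
drive_tool(
  increments=[
    [[-4,13,-17],[0,0,0],0.78],
    [[-4,13,-16],[0,0,0],0.78],
    [[-4,14,-16],[0,0,0],0.78],
    [[0,0,0],[0,0,0],0.78],
    [[0,0,0],[0,0,0],0.78],
    [[0,0,0],[0,0,0],0.78],
    [[0,0,0],[0,0,0],0.0],
    [[0,0,0],[0,0,0],0.0],
  ],
)

```text
clock: 19.83
eef_pos: [0.4636, -0.1399, 0.0009]
tool_rot: [0.55, 0.762, 0.202, -0.275]
ft_force: [1.6, -12.7, 24.7]
grip_width: 0.0439
grasp_force: 51.8
```

Emit:
drive_tool(
  increments=[
    [[0,0,0],[0,0,0],0.0],
    [[0,0,0],[0,0,0],0.0],
    [[0,0,0],[0,0,0],0.0],
    [[0,0,0],[0,0,0],0.0],
  ],
)

```text
clock: 20.17
eef_pos: [0.4636, -0.1401, 0.0011]
tool_rot: [0.55, 0.762, 0.202, -0.275]
ft_force: [1.4, -2.7, 6.2]
grip_width: 0.0433
grasp_force: 59.9
```

```bash
python3 st.py; python3 -c "
from h import *
print(get_obs()['tool_rot'])"
```

```text
20.1667 [ 0.4636 -0.1401  0.0011] 0.0433 59.9 [ 1.4 -2.7  6.2] [-33.2  48.2  12.4  87.2  23.7  31.3]
x [-0.243  0.728  0.641] y [0.95  0.313 0.005] z [-0.197  0.61  -0.767]
[ 0.5502377   0.76212729  0.20183426 -0.27506979]
```

Emit:
drive_tool(
  increments=[
    [[0,0,15],[0,0,0],0.0],
    [[0,0,30],[0,0,0],0.0],
    [[0,0,35],[0,0,0],0.0],
    [[0,0,35],[0,0,0],0.0],
    [[0,0,25],[0,0,0],0.0],
    [[1.6,-3.9,-2],[-5.9,-2.5,0.5],0.0],
    [[1.6,-3.9,-2],[-5.9,-2.5,0.5],0.0],
    [[1.6,-3.9,-2],[-5.9,-2.5,0.5],0.0],
  ],
)

```text
clock: 20.83
eef_pos: [0.4684, -0.1522, 0.1343]
tool_rot: [0.562, 0.807, 0.113, -0.138]
ft_force: [0.1, 0.9, -1.0]
grip_width: 0.0434
grasp_force: 61.2
```

Emit:
drive_tool(
  increments=[
    [[1.6,-3.9,-2],[-5.9,-2.5,0.5],0.0],
    [[1.6,-3.9,-2],[-5.9,-2.5,0.5],0.0],
    [[1.6,-3.9,-2],[-5.9,-2.5,0.5],0.0],
    [[1.6,-3.9,-2],[-5.9,-2.5,0.5],0.0],
    [[1.6,-3.9,-2],[-5.9,-2.5,0.5],0.0],
    [[1.6,-3.9,-2],[-5.9,-2.5,0.5],0.0],
    [[1.6,-3.9,-2],[-5.9,-2.5,0.5],0.0],
    [[1.6,-3.9,-2],[-5.9,-2.5,0.5],0.0],
  ],
)

```text
clock: 21.5
eef_pos: [0.4804, -0.1815, 0.1194]
tool_rot: [0.516, 0.814, -0.129, 0.232]
ft_force: [0.2, 0.8, -2.4]
grip_width: 0.0434
grasp_force: 61.2
```

Emit:
drive_tool(
  increments=[
    [[1.6,-3.9,-2],[-5.9,-2.5,0.5],0.0],
    [[1.6,-3.9,-2],[-5.9,-2.5,0.5],0.0],
    [[1.6,-3.9,-2],[-5.9,-2.5,0.5],0.0],
    [[0,0,0],[0,0,0],0.0],
    [[0,0,0],[0,0,0],0.0],
    [[0,0,0],[0,0,0],0.0],
  ],
)

```text
clock: 22.0
eef_pos: [0.4856, -0.1929, 0.1122]
tool_rot: [0.472, 0.776, -0.215, 0.359]
ft_force: [-0.6, 0.9, -1.0]
grip_width: 0.0433
grasp_force: 61.2
```

```bash
echo "b,yaw,tg,qg=(.4514,-.1082),-1.252,(.4636,-.1401,.0011),(.5502,.7621,.2018,-.2751)">grasp.txt; python3 pl2.py -62 .470 -.166 .05; python3 st.py
```

```text
axis [ 0.001 -0.012  1.   ] base [ 0.4719 -0.1693  0.0784] az -62.2 j3 -42.7
go total [ -1.7   3.8 -28.1] [-0.7 -0.1  0.5] n 2 row [-0.9, 1.9, -14.1] [-0.33, -0.04, 0.23]
ik [  7.4  16.1 -50.5   0.5 -45.9]
retreat total [-43.2  81.3  77. ] [0. 0. 0.] n 4 row [-10.8, 20.3, 19.2] [0.0, 0.0, 0.0]
22.0 [ 0.4856 -0.1929  0.1122] 0.0433 61.2 [-0.6  0.9 -1. ] [  5.6   9.  -42.7  14.6 -44.8  58.3]
x [-0.297  0.578 -0.76 ] y [0.887 0.462 0.005] z [ 0.354 -0.673 -0.65 ]
```

Descend by 72 mm in all (base 78→6).

Emit:
drive_tool(
  increments=[
    [[-2,4,-20],[-0.7,0,0],0.0],
    [[0,0,-20],[0,0,0],0.0],
    [[0,0,-16],[0,0,0],0.0],
    [[0,0,-8],[0,0,0],0.0],
    [[0,0,-5],[0,0,0],0.0],
    [[0,0,-2],[0,0,0],0.0],
    [[0,0,0],[0,0,0],0.0],
    [[0,0,0],[0,0,0],0.0],
  ],
)

```text
clock: 22.67
eef_pos: [0.4836, -0.1893, 0.0414]
tool_rot: [0.47, 0.774, -0.22, 0.363]
ft_force: [0.1, -0.4, -1.3]
grip_width: 0.0432
grasp_force: 61.2
```

```bash
python3 pl2.py -62 .470 -.166 .005; python3 st.py
```

```text
axis [-0.001  0.002  1.   ] base [ 0.4699 -0.1662  0.0073] az -62.5 j3 -47.2
go total [ 0.3  0.2 -2.3] [0.1 0.  0.5] n 1 row [0.3, 0.2, -2.3] [0.12, 0.03, 0.5]
ik [  7.4  24.2 -53.3 -10.4 -45.9]
retreat total [-43.2  81.3  77. ] [0. 0. 0.] n 4 row [-10.8, 20.3, 19.2] [0.0, 0.0, 0.0]
22.6667 [ 0.4836 -0.1893  0.0414] 0.0432 61.2 [ 0.1 -0.4 -1.3] [  6.7  19.  -47.2   0.7 -45.9  59.3]
x [-0.295  0.568 -0.768] y [ 0.887  0.461 -0.   ] z [ 0.355 -0.682 -0.64 ]
```

Emit:
drive_tool(
  increments=[
    [[0,0,-1],[0,0,0],0.0],
    [[0,0,-1],[0,0,0],0.0],
    [[0,0,0],[0,0,0],0.0],
    [[0,0,0],[0,0,0],0.55],
    [[0,0,0],[0,0,0],0.7],
    [[0,0,0],[0,0,0],0.7],
    [[0,0,0],[0,0,0],0.7],
    [[-5,10,9],[0,0,0],0.7],
  ],
)

```text
clock: 23.33
eef_pos: [0.477, -0.1797, 0.0467]
tool_rot: [0.47, 0.774, -0.221, 0.362]
ft_force: [-0.9, 0.7, 0.5]
grip_width: 0.0599
grasp_force: 0.0
```

Emit:
drive_tool(
  increments=[
    [[-11,20,19],[0,0,0],0.7],
    [[-11,20,19],[0,0,0],0.7],
    [[-11,20,19],[0,0,0],0.7],
    [[0,0,38],[0,0,0],0.7],
    [[0,0,38],[0,0,0],0.7],
    [[0,0,38],[0,0,0],0.7],
    [[0,0,30],[0,0,0],0.7],
    [[0,0,0],[0,0,0],0.7],
  ],
)

```text
clock: 24.0
eef_pos: [0.448, -0.118, 0.2556]
tool_rot: [0.471, 0.773, -0.217, 0.367]
ft_force: [0.8, -0.1, -1.1]
grip_width: 0.06
grasp_force: 0.0
```

```bash
python3 stand.py; python3 st.py; python3 - <<'E'
from h import *
# next: view pose tool down, tool y perpendicular to the bar, camera over rings
plan((.52,-.24,.25),ori([0,0,-1],[.632,-.775,0]),tag='A'); plan((.52,-.24,.25),ori([0,0,-1],[-.632,.775,0]),tag='B')
E
```

```text
pepper_shaker 26 0.85 (np.float64(254.0), np.float64(192.0), np.float64(278.0), np.float64(247.0)) bottom mid->floor [ 0.574 -0.107  0.005]
pepper_shaker 27 0.83 (np.float64(218.0), np.float64(152.0), np.float64(238.0), np.float64(179.0)) bottom mid->floor [ 0.531 -0.123  0.005]
salt_shaker 26 0.71 (np.float64(258.0), np.float64(171.0), np.float64(275.0), np.float64(206.0)) bottom mid->floor [ 0.438 -0.174  0.005]
salt_shaker 27 0.88 (np.float64(229.0), np.float64(195.0), np.float64(255.0), np.float64(214.0)) bottom mid->floor [ 0.447 -0.156  0.005]
expected upright bbox (0.553, -0.125) [253. 191.] [275. 246.]
expected upright bbox (0.553, -0.125) [216. 151.] [239. 179.]
expected upright bbox (0.47, -0.166) [254. 168.] [275. 220.]
expected upright bbox (0.47, -0.166) [235. 191.] [256. 214.]
24.3 [ 0.4435 -0.1193  0.2467] 0.0598 0.0 [-0.6 -0.5  0.8] [ 19.2  -3.2 -29.8  53.8 -49.5  77.1]
x [-0.3    0.566 -0.768] y [ 0.887  0.462 -0.006] z [ 0.352 -0.682 -0.641]
A total [  76.5 -120.7    3.3] [ 52.9 -11.2 -73.1] n 14 row [5.5, -8.6, 0.2] [3.78, -0.8, -5.22]
B total [  76.5 -120.7    3.3] [11.8 55.7 94.2] n 17 row [4.5, -7.1, 0.2] [0.7, 3.28, 5.54]
```

Emit:
drive_tool(
  increments=[
    [[3.4,-10,2],[0.7,3.3,5.5],0.7],
    [[3.4,-10,2],[0.7,3.3,5.5],0.7],
    [[3.4,-10,0],[0.7,3.3,5.5],0.7],
    [[3.4,-10,0],[0.7,3.3,5.5],0.7],
    [[3.4,-10,0],[0.7,3.3,5.5],0.7],
    [[3.4,-10,0],[0.7,3.3,5.5],0.7],
    [[3.4,-10,0],[0.7,3.3,5.5],0.7],
    [[3.4,-10,0],[0.7,3.3,5.5],0.7],
  ],
)

```text
clock: 24.97
eef_pos: [0.4686, -0.1951, 0.2493]
tool_rot: [0.123, 0.958, -0.138, 0.219]
ft_force: [1.1, 0.5, -0.2]
grip_width: 0.06
grasp_force: 0.0
```

Emit:
drive_tool(
  increments=[
    [[3.4,-10,0],[0.7,3.3,5.5],0.7],
    [[3.4,-10,0],[0.7,3.3,5.5],0.7],
    [[3.4,-10,0],[0.7,3.3,5.5],0.7],
    [[3.4,-10,0],[0.7,3.3,5.5],0.7],
    [[3.4,-10,0],[0.7,3.3,5.5],0.7],
    [[3.4,-10,0],[0.7,3.3,5.5],0.7],
    [[3.4,-10,0],[0.7,3.3,5.5],0.7],
    [[3.4,-10,0],[0.7,3.3,5.5],0.7],
  ],
)

```text
clock: 25.63
eef_pos: [0.4963, -0.2755, 0.249]
tool_rot: [-0.265, 0.963, -0.024, 0.029]
ft_force: [-0.3, 0.2, 0.2]
grip_width: 0.0596
grasp_force: 0.0
```

Emit:
drive_tool(
  increments=[
    [[3.4,-10,0],[0.7,3.3,5.5],0.7],
    [[0,0,0],[0,0,0],0.7],
    [[0,0,0],[0,0,0],0.7],
    [[0,0,0],[0,0,0],0.7],
  ],
)

```text
clock: 25.97
eef_pos: [0.4998, -0.2843, 0.2492]
tool_rot: [-0.309, 0.951, -0.009, 0.005]
ft_force: [0.3, -0.1, -0.4]
grip_width: 0.0595
grasp_force: 0.0
```

```bash
python3 st.py; cat > rings.py <<'E'
from h import *
import pickle,sys
p=camera('wrist');t=camera('top');s=camera('scene');D={}
X0=dict(ring_blue=(.487,-.291,-2.35),ring_red=(.421,-.318,-2.42),ring_cream=(.3795,-.3855,-2.53))
M=yawm(box(.028,.044,-.022,.022))
for n,x0 in X0.items():
    v=[]
    for pic in(p,t,s):
        u,w=proj(pic,[[*x0[:2],.022]])[0]
        for d in silhouettes(n,pic)[:3]:
            l,a,r,b=d['bbox']
            if np.hypot((l+r)/2-u,(a+b)/2-w)<40 and (r-l)<90 and d['conf']>.3: v.append((pic,d['region']));break
    if v:
        for vv,tag in((v[:1],'first'),(v,'all')):
            f=min((fit(vv,lambda q:M((*q,.022)),(*x0[:2],x0[2]+k),(.008,.008,.2)) for k in(-.15,.15)),key=lambda r:r[1]);print(n,tag,[a[0]['shot'] for a in vv],f[0].round(4),round(f[1],3))
save(p['image'],sys.argv[1]);pickle.dump((p,t,s),open(sys.argv[1][:-4]+'.pkl','wb'))
E
python3 rings.py w8.png
```

```text
25.9667 [ 0.4998 -0.2843  0.2492] 0.0595 0.0 [ 0.3 -0.1 -0.4] [-29.5  20.7  17.8  85.9  -0.3 -65.5]
x [-0.809 -0.588 -0.004] y [-0.588  0.809 -0.021] z [ 0.016 -0.015 -1.   ]
ring_blue first [28] [ 0.4863 -0.2924 -2.3379] 0.064
ring_blue all [28, 30] [ 0.4865 -0.2922 -2.4056] 0.187
ring_red first [28] [ 0.4125 -0.3252 -2.8942] 0.021
ring_red all [28, 30] [ 0.4123 -0.3251 -2.8802] 0.114
ring_cream first [28] [ 0.3783 -0.3756 -2.5698] 0.016
ring_cream all [28, 30] [ 0.3783 -0.3753 -2.5498] 0.198
```

View pics/w8.png

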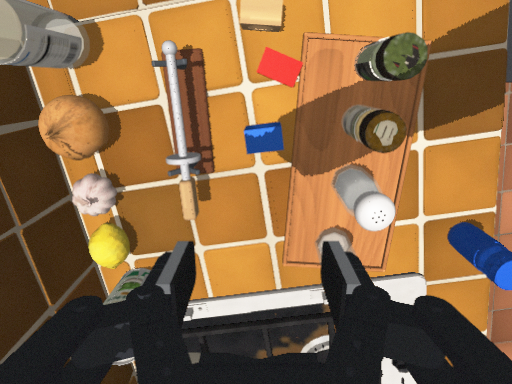

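```bash
python3 - <<'E'
from h import *
import pickle
p,t,s=pickle.load(open('w8.pkl','rb'));w1=pickle.load(open('w1.pkl','rb'))[0]
# refine ball in w8: bright blob centroid
im=p['image'].astype(int)
r=[d for d in silhouettes('ring_bar',camera('wrist'))][:1]
reg=r[0]['region'];print('conf',r[0]['conf'],r[0]['bbox'])
v,u=np.nonzero(reg)
g=cv2.fitLine(np.column_stack([u,v]).astype(np.float32),cv2.DIST_HUBER,0,.01,.01).ravel();print('line',g)
print('ball',tri([ray(p,169,47),ray(w1,117.3,260.1),ray(t,362.9,205.1)]))
print('collar',tri([ray(p,182,158),ray(w1,202.1,295.6),ray(t,330.5,165.4)]))
print('w8 ball@.058',atz(p,169,47,.058),'line pts', [atz(p,g[2]+k*g[0],g[3]+k*g[1],.058).round(4).tolist() for k in(-70,70)])
l,a,rr,b=r[0]['bbox'];print('grip end',atz(p,190,b,.055))
d=cv2.resize(p['image'][30:230,130:230],(400,800));save(d[:,:][:600],'w8c.png')
E
```

```text
conf 0.73 [156.9, 47.9, 216.0, 174.7]
line [1.2730406e-01 9.9186373e-01 1.9456059e+02 1.0806620e+02]
ball (array([ 0.46540492, -0.43041068,  0.05929896]), [np.float64(0.0008239935656995782), np.float64(0.0012740388124202122), np.float64(0.0006911646553944207)])
collar (array([ 0.55710855, -0.35638381,  0.0588061 ]), [np.float64(0.0003982811278799523), np.float64(0.0021562720930859832), np.float64(0.0023941135076416503)])
w8 ball@.058 [ 0.46469126 -0.4308334   0.058     ] line pts [[0.4476, -0.4209, 0.058], [0.5627, -0.3234, 0.058]]
grip end [ 0.57036281 -0.33816756  0.055     ]
```

```bash
python3 - <<'E'
from fk import *
Rb=ori([0,0,-1],[-.628,.778,0])
a=plan((.596,-.325,.13),Rb,tag='above');plan((.596,-.325,.014),Rb,a,tag='down');print(ik((.596,-.325,.014),[0,0,-1]))
E
```

```text
above total [  95.5  -40.4 -121. ] [0.9 1.1 2.8] n 5 row [19.1, -8.1, -24.2] [0.18, 0.22, 0.56]
down total [   0.    0. -116.] [0. 0. 0.] n 4 row [0.0, 0.0, -29.0] [0.0, 0.0, 0.0]
(array([-28.60372374,  45.95365782,  18.76951958,  62.81586176,
         0.        ]), np.float64(2.775915243811232e-27), array([ 0.596 , -0.325 ,  0.3618]))
```

Emit:
drive_tool(
  increments=[
    [[24,-10,-30],[0.2,0.3,0.7],0.6],
    [[24,-10,-30],[0.2,0.3,0.7],0.6],
    [[24,-10,-30],[0.2,0.3,0.7],0.6],
    [[23.5,-10.4,-31],[0.2,0.3,0.7],0.6],
    [[0,0,-20],[0,0,0],0.6],
    [[0,0,0],[0,0,0],0.6],
    [[0,0,0],[0,0,0],0.6],
    [[0,0,0],[0,0,0],0.6],
  ],
)

```text
clock: 27.33
eef_pos: [0.5964, -0.3254, 0.112]
tool_rot: [-0.333, 0.943, -0.001, -0.0]
ft_force: [0.2, 0.5, 0.1]
grip_width: 0.0513
grasp_force: 0.0
```

```bash
python3 st.py; python3 - <<'E'
from h import *
p=camera('wrist');im=p['image'].copy()
d=np.array([-.778,-.628,0]);g=np.array([.596,-.325,.058])
uv=[proj(p,g+k*d)[0] for k in(-.025,0,.025,.05,.168)];print(np.round(uv,1))
for u,v in uv: cv2.circle(im,(int(round(u)),int(round(v))),2,(0,255,0),-1)
save(im,'w9.png')
plan((.596,-.325,.014),ori([0,0,-1],[-.628,.778,0]))
E
```

```text
27.3333 [ 0.5964 -0.3254  0.112 ] 0.0513 0.0 [0.2 0.5 0.1] [-28.5  36.9  23.6  76.7  -0.1 -67.4]
x [-0.778 -0.628  0.002] y [-0.628  0.778 -0.002] z [ 0.    -0.003 -1.   ]
[[259.2 224. ]
 [259.3 193.5]
 [259.3 160.9]
 [259.4 126.3]
 [259.7 -71.3]]
 total [ -0.9   0.7 -99.3] [0.2 0.1 0. ] n 3 row [-0.3, 0.2, -33.1] [0.07, 0.04, 0.01]
```

View pics/w9.png

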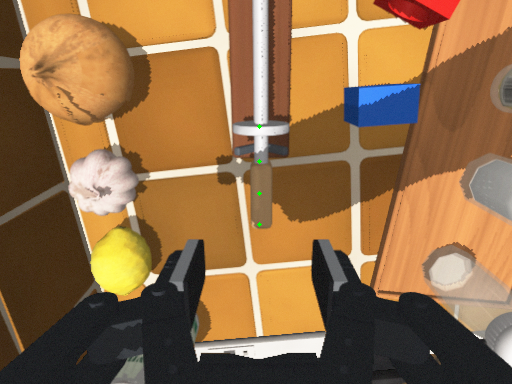

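Emit:
drive_tool(
  increments=[
    [[0,0,-30],[0,0,0],0.6],
    [[0,0,-30],[0,0,0],0.6],
    [[0,0,-24],[0,0,0],0.6],
    [[0,0,-12],[0,0,0],0.6],
    [[0,0,0],[0,0,0],0.6],
    [[0,0,0],[0,0,0],0.6],
    [[0,0,0],[0,0,0],0.0],
    [[0,0,0],[0,0,0],0.0],
  ],
)

```text
clock: 28.05
eef_pos: [0.5978, -0.3261, 0.017]
tool_rot: [-0.333, 0.943, -0.002, 0.0]
ft_force: [-0.3, -0.6, 0.5]
grip_width: 0.0281
grasp_force: 0.0
```

Emit:
drive_tool(
  increments=[
    [[0,0,0],[0,0,0],0.0],
    [[0,0,0],[0,0,0],0.0],
    [[0,0,0],[0,0,0],0.0],
    [[0,0,0],[0,0,0],0.0],
    [[0,0,0],[0,0,0],0.0],
  ],
)

```text
clock: 28.47
eef_pos: [0.5959, -0.324, 0.0158]
tool_rot: [-0.333, 0.943, 0.0, -0.001]
ft_force: [-1.8, 3.0, 5.2]
grip_width: 0.0144
grasp_force: 61.4
```

```bash
python3 st.py
```

```text
28.4667 [ 0.5959 -0.324   0.0158] 0.0144 61.4 [-1.8  3.   5.2] [-28.5  40.6  15.6  65.1  -0.1 -67.4]
x [-0.778 -0.628  0.002] y [-0.628  0.778  0.001] z [-0.002 -0.    -1.   ]
```

```bash
cat > barp.py <<'E'
from fk import *
def bp(M,yaw,pitch):  # pitch>0 ball up (deg)
    p=np.radians(pitch);x=np.array([np.cos(yaw)*np.cos(p),np.sin(yaw)*np.cos(p),np.sin(p)]);y=np.array([np.sin(yaw),-np.cos(yaw),0])
    z=np.cross(x,y);Rm=np.column_stack([x,y,z]);return np.array(M)+.042*z,Rm
def cur():
    o=get_obs();T=np.array(o['eef_pos']);Rm=R.from_quat(o['tool_rot']).as_matrix();M=T-.042*Rm[:,2]
    print('M',M.round(4),'ball',(M+.168*Rm[:,0]).round(4),'yaw',np.arctan2(Rm[1,0],Rm[0,0]).round(3),'pitch',np.degrees(np.arcsin(Rm[2,0])).round(1),'roll',Rm[2,1].round(3),'ft',np.round(o['ft_force'],1),'g',np.round(o['grip_width'],4),o['clock']);return T,Rm
def go(seq,vmax=38):
    f=cur()
    for tag,M,yaw,pitch in seq: f=plan(*bp(M,yaw,pitch),frm=f,tag=tag,vmax=vmax);print('   ',ik(f[0],f[1][:,2])[0].round(0))
def at(ring,yaw,x,z): # M such that ring xy is at bar coordinate x
    return (ring[0]-x*np.cos(yaw),ring[1]-x*np.sin(yaw),z)
E
python3 - <<'E'
from barp import *
B=(.4864,-.2922);yw=-2.50
go([('lift',(.5959,-.324,.14),-2.4625,0),('over',at(B,yw,.202,.14),yw,-4),('down',at(B,yw,.202,.034),yw,-4),('thread',at(B,yw,.130,.034),yw,-4),('tilt',at(B,yw,.150,.11),yw,25)])
E
```

```text
M [ 0.596  -0.324   0.0578] ball [ 0.4652 -0.4295  0.0581] yaw -2.463 pitch 0.1 roll 0.001 ft [-1.8  3.   5.2] g 0.0144 28.4667
lift total [ 0.   0.  82.2] [ 0.  -0.1  0. ] n 3 row [0.0, 0.0, 27.4] [0.01, -0.03, 0.0]
    [-29.  43.  28.  75.   0.]
over total [5.470e+01 1.544e+02 1.000e-01] [ 2.5 -3.2 -2.1] n 5 row [10.9, 30.9, 0.0] [0.49, -0.63, -0.43]
    [-16.  39.  22.  70.   3.]
down total [   0.    0. -106.] [0. 0. 0.] n 3 row [0.0, 0.0, -35.3] [0.0, 0.0, 0.0]
    [-16.  44.  11.  54.   3.]
thread total [-57.7 -43.1   0. ] [0. 0. 0.] n 2 row [-28.8, -21.5, 0.0] [0.0, 0.0, 0.0]
    [-22.  39.   1.  50.   3.]
tilt total [-0.5 -0.4 79.8] [-17.4  23.2  -0. ] n 5 row [-0.1, -0.1, 16.0] [-3.47, 4.65, -0.0]
    [-10.  52.  35.  91. -18.]
```

Emit:
drive_tool(
  increments=[
    [[0,0,15],[0,0,0],0.0],
    [[0,0,33],[0,0,0],0.0],
    [[0,0,34],[0,0,0],0.0],
    [[10,26,0],[0.5,-0.6,-0.4],0.0],
    [[11,32,0],[0.5,-0.6,-0.4],0.0],
    [[11,32,0],[0.5,-0.7,-0.4],0.0],
    [[11,32,0],[0.5,-0.7,-0.4],0.0],
    [[12,32,0],[0.5,-0.6,-0.4],0.0],
  ],
)

```text
clock: 29.13
eef_pos: [0.6515, -0.1699, 0.097]
tool_rot: [-0.316, 0.948, 0.011, 0.033]
ft_force: [0.5, -0.6, -1.0]
grip_width: 0.0142
grasp_force: 60.4
```

Emit:
drive_tool(
  increments=[
    [[0,0,0],[0,0,0],0.0],
    [[0,0,-30],[0,0,0],0.0],
    [[0,0,-30],[0,0,0],0.0],
    [[0,0,0],[0,0,0],0.0],
    [[0,0,0],[0,0,0],0.0],
  ],
)

```text
clock: 29.55
eef_pos: [0.649, -0.1705, 0.0344]
tool_rot: [-0.316, 0.948, 0.012, 0.03]
ft_force: [0.7, -0.7, -1.5]
grip_width: 0.0145
grasp_force: 60.4
```

```bash
python3 - <<'E'
from barp import *
B=(.4864,-.2922);yw=-2.50
go([('down',at(B,yw,.202,.034),yw,-4),('thread',at(B,yw,.130,.034),yw,-4)])
E
python3 rings.py w10.png
```

```text
M [ 0.6469 -0.1723  0.0763] ball [ 0.5129 -0.2729  0.0653] yaw -2.498 pitch -3.7 roll 0.004 ft [ 0.7 -0.7 -1.5] g 0.0145 29.55
down total [  1.5   1.  -42.3] [-0.  -0.4 -0.1] n 2 row [0.8, 0.5, -21.1] [-0.02, -0.18, -0.07]
    [-16.  44.  11.  54.   3.]
thread total [-57.7 -43.1   0. ] [0. 0. 0.] n 2 row [-28.8, -21.5, 0.0] [0.0, 0.0, 0.0]
    [-22.  39.   1.  50.   3.]
ring_blue first [34] [ 0.4873 -0.2913 -2.3715] 0.11
ring_blue all [34, 35] [ 0.4873 -0.2913 -2.3715] 0.555
ring_red first [34] [ 0.4103 -0.3249 -2.9707] 0.129
ring_red all [34] [ 0.4103 -0.3249 -2.9707] 0.129
ring_cream first [34] [ 0.3791 -0.3756 -2.5794] 0.107
ring_cream all [34, 35] [ 0.3791 -0.3756 -2.5794] 0.553
```

Emit:
drive_tool(
  increments=[
    [[1,0.5,-21],[0,-0.3,0],0.0],
    [[0.5,0.5,-21],[0,0,0],0.0],
    [[0,0,0],[0,0,0],0.0],
    [[-10,-7.5,0],[0,0,0],0.0],
    [[-10,-7.5,0],[0,0,0],0.0],
    [[-10,-7.5,0],[0,0,0],0.0],
    [[0,0,0],[0,0,0],0.0],
    [[0,0,0],[0,0,0],0.0],
  ],
)

```text
clock: 30.82
eef_pos: [0.6222, -0.1935, -0.0051]
tool_rot: [-0.315, 0.948, 0.01, 0.035]
ft_force: [0.4, 0.2, -1.4]
grip_width: 0.0145
grasp_force: 60.5
```

```bash
python3 -c "
from barp import *
cur()"
```

```text
M [ 0.6196 -0.1952  0.0368] ball [ 0.4855 -0.2956  0.0245] yaw -2.499 pitch -4.2 roll -0.004 ft [ 0.4  0.2 -1.4] g 0.0145 30.8167
```

Emit:
drive_tool(
  increments=[
    [[-9,-7,0],[0,0,0],0.0],
    [[-9,-7,0],[0,0,0],0.0],
    [[-9,-7,0],[0,0,0],0.0],
    [[0,0,0],[0,0,0],0.0],
    [[0,0,0],[0,0,0],0.0],
    [[0,0,0],[0,0,0],0.0],
  ],
)

```text
clock: 31.32
eef_pos: [0.5956, -0.2138, -0.0059]
tool_rot: [-0.316, 0.948, 0.01, 0.035]
ft_force: [-0.5, -0.0, -1.3]
grip_width: 0.0146
grasp_force: 60.5
```

```bash
python3 rings.py w11.png; python3 -c "
from barp import *
cur()"
```

```text
ring_red first [37] [ 0.4114 -0.3262 -2.9029] 0.141
ring_red all [37] [ 0.4114 -0.3262 -2.9029] 0.141
M [ 0.593  -0.2152  0.0358] ball [ 0.459  -0.3158  0.0237] yaw -2.497 pitch -4.1 roll -0.003 ft [ 0.  -0.2 -0.4] g 0.0141 31.9167
```

Emit:
drive_tool(
  increments=[
    [[-3.3,-2.5,16],[-3.5,4.6,0],0.0],
    [[-3.3,-2.5,16],[-3.5,4.6,0],0.0],
    [[-3.3,-2.5,16],[-3.5,4.6,0],0.0],
    [[-3.3,-2.5,16],[-3.5,4.6,0],0.0],
    [[-3.3,-2.5,16],[-3.5,4.6,0],0.0],
    [[0,0,10],[-1.8,2.4,0],0.0],
    [[0,0,0],[0,0,0],0.0],
    [[0,0,0],[0,0,0],0.0],
  ],
)

```text
clock: 32.58
eef_pos: [0.5799, -0.2252, 0.0826]
tool_rot: [-0.308, 0.921, -0.079, -0.226]
ft_force: [0.6, -0.6, -1.9]
grip_width: 0.0145
grasp_force: 60.4
```

```bash
python3 -c "
from barp import *
T,Rm=cur();M=T-.042*Rm[:,2]
for n in('wrist','scene'):
    p=camera(n);print(n,[np.round(proj(p,M+k*Rm[:,0])[0]).tolist() for k in(.05,.067,.12,.168)])
    for d in silhouettes('ring_blue',p)[:2]: print(round(d['conf'],2),np.round(d['bbox']))
    if n=='wrist': save(p['image'],'w12.png')
"
```

```text
M [ 0.5954 -0.2133  0.1198] ball [ 0.4764 -0.3027  0.1978] yaw -2.497 pitch 27.7 roll -0.005 ft [ 0.6 -0.6 -1.9] g 0.0145 32.5833
wrist [[259.0, 154.0], [259.0, 114.0], [259.0, -35.0], [259.0, -204.0]]
0.88 [186.   0. 316.  76.]
0.7 [104.   0. 188. 154.]
scene [[217.0, 176.0], [217.0, 170.0], [215.0, 149.0], [213.0, 132.0]]
0.58 [173. 171. 192. 221.]
0.21 [255. 194. 278. 242.]
```

View pics/w12.png

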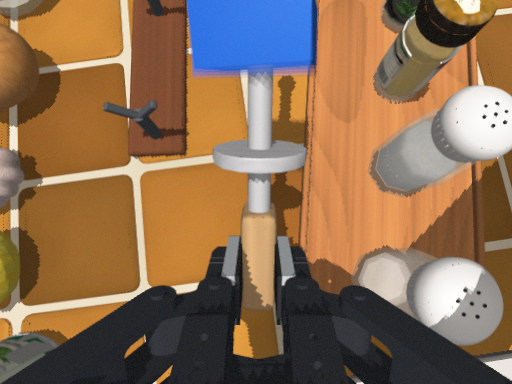

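Emit:
drive_tool(
  increments=[
    [[0,0,0],[-2,2.7,0],0.0],
    [[0,0,0],[-2,2.7,0],0.0],
    [[0,0,0],[0,0,0],0.0],
    [[0,0,0],[0,0,0],0.0],
    [[0,0,0],[0,0,0],0.0],
  ],
)

```text
clock: 33.2
eef_pos: [0.5787, -0.2267, 0.0841]
tool_rot: [-0.303, 0.906, -0.096, -0.28]
ft_force: [-0.2, -0.3, -2.1]
grip_width: 0.0142
grasp_force: 60.4
```

```bash
cat > chk.py <<'E'
from barp import *
import sys
T,Rm=cur();M=T-.042*Rm[:,2];p=camera('wrist');save(p['image'],'chk%d.png'%p['shot'])
H=cv2.cvtColor(p['image'],cv2.COLOR_RGB2HSV)
# label colours along lines parallel to the rod, 14 mm to each side, on the top of hanging rings
def col(h):
    if h[1]>140 and h[2]>60 and 100<h[0]<128: return 'B'
    if h[1]>160 and h[2]>60 and (h[0]<6 or h[0]>170): return 'R'
    return '.'
for off in(-.016,.016,0):
    s=''
    for k in np.arange(.04,.18,.004):
        u,v=proj(p,M+k*Rm[:,0]+off*Rm[:,1])[0];u,v=int(round(u)),int(round(v))
        s+=col(H[v,u]) if 0<=v<384 and 0<=u<512 else ' '
    print('off',off,'x=40mm..,4mm steps:',s)
E
python3 chk.py
```

```text
M [ 0.5975 -0.2123  0.1187] ball [ 0.4866 -0.2954  0.2136] yaw -2.499 pitch 34.4 roll -0.005 ft [-0.2 -0.3 -2.1] g 0.0142 33.2
off -0.016 x=40mm..,4mm steps: ...BBBBBBBB.......                 
off 0.016 x=40mm..,4mm steps: ...BBBBBBBB..RRRR.                 
off 0 x=40mm..,4mm steps: ...BBBBBBBB.......
```

```bash
python3 - <<'E'
from barp import *
r=(.4115,-.326);y=-2.9
go([('over',at(r,y,.204,.12),y,-2),('down',at(r,y,.204,.028),y,-2),('thread',at(r,y,.105,.028),y,-2),('tilt',at(r,y,.105,.12),y,34)])
E
```

```text
M [ 0.5976 -0.2124  0.1194] ball [ 0.4865 -0.2954  0.2142] yaw -2.499 pitch 34.4 roll -0.006 ft [-0.1  0.3 -1.9] g 0.0145 33.25
over total [ 32.2 -50.   -6.7] [ 16.  -32.9 -22.3] n 7 row [4.6, -7.1, -1.0] [2.29, -4.7, -3.18]
    [-25.  40.  20.  68.   1.]
down total [  0.   0. -92.] [0. 0. 0.] n 3 row [0.0, 0.0, -30.7] [0.0, 0.0, 0.0]
    [-25.  45.  12.  55.   1.]
thread total [-96.1 -23.7   0. ] [0. 0. 0.] n 3 row [-32.0, -7.9, 0.0] [0.0, 0.0, 0.0]
    [-31.  36.  -6.  46.   1.]
tilt total [-24.2  -6.   99.2] [-8.6 35.   0. ] n 6 row [-4.0, -1.0, 16.5] [-1.44, 5.83, 0.0]
    [-21.  53.  36. 102. -19.]
```

Emit:
drive_tool(
  increments=[
    [[4.6,-7.1,-1],[2.3,-4.7,-3.2],0.0],
    [[4.6,-7.1,-1],[2.3,-4.7,-3.2],0.0],
    [[4.6,-7.1,-1],[2.3,-4.7,-3.2],0.0],
    [[4.6,-7.1,-1],[2.3,-4.7,-3.2],0.0],
    [[4.6,-7.1,-1],[2.3,-4.7,-3.2],0.0],
    [[4.6,-7.1,-1],[2.3,-4.7,-3.2],0.0],
    [[4.6,-7.4,-1],[2.2,-4.7,-3.1],0.0],
    [[0,0,-20],[0,0,0],0.0],
  ],
)

```text
clock: 33.92
eef_pos: [0.6115, -0.2826, 0.0644]
tool_rot: [-0.117, 0.993, -0.002, 0.023]
ft_force: [-0.3, 0.0, -1.3]
grip_width: 0.0142
grasp_force: 60.4
```

Emit:
drive_tool(
  increments=[
    [[0,0,-20],[0,0,0],0.0],
    [[0,0,0],[0,0,0],0.0],
    [[0,0,0],[0,0,0],0.0],
    [[0,0,0],[0,0,0],0.0],
  ],
)

```text
clock: 34.25
eef_pos: [0.6116, -0.2765, 0.0386]
tool_rot: [-0.121, 0.992, 0.002, 0.017]
ft_force: [1.2, -0.1, -0.3]
grip_width: 0.0145
grasp_force: 60.4
```

```bash
python3 chk.py|tail -3; python3 rings.py w13.png; python3 - <<'E'
from barp import *
r=(.4115,-.326);y=-2.9
go([('down',at(r,y,.204,.028),y,-2),('thread',at(r,y,.105,.028),y,-2)])
E
```

```text
off -0.016 x=40mm..,4mm steps: .....BBBBBBB......                 
off 0.016 x=40mm..,4mm steps: ....BBBBBBBB......                 
off 0 x=40mm..,4mm steps: ....BBBBBBBB......                 
ring_blue first [45] [ 0.4817 -0.3189 -2.5593] 0.688
ring_blue all [45] [ 0.4817 -0.3189 -2.5593] 0.688
ring_red first [45] [ 0.4077 -0.3174 -2.5955] 0.45
ring_red all [45] [ 0.4077 -0.3174 -2.5955] 0.45
ring_cream first [44] [ 0.3789 -0.3797 -2.3783] 0.393
ring_cream all [44, 45] [ 0.3786 -0.3774 -2.5312] 0.567
M [ 0.6098 -0.2764  0.0788] ball [ 0.4469 -0.3168  0.0733] yaw -2.898 pitch -1.9 roll 0.001 ft [-0.9  0.5 -1.9] g 0.0144 34.9
down total [ -0.1  -0.8 -50.8] [-0.  -0.1 -0.1] n 2 row [-0.1, -0.4, -25.4] [-0.01, -0.07, -0.05]
    [-25.  45.  12.  55.   1.]
thread total [-96.1 -23.7   0. ] [0. 0. 0.] n 3 row [-32.0, -7.9, 0.0] [0.0, 0.0, 0.0]
    [-31.  36.  -6.  46.   1.]
```

Emit:
drive_tool(
  increments=[
    [[0,-0.5,-20],[0,0,0],0.0],
    [[0,0,-16],[0,0,0],0.0],
    [[0,0,-8],[0,0,0],0.0],
    [[0,0,-6],[0,0,0],0.0],
    [[0,0,0],[0,0,0],0.0],
    [[0,0,0],[0,0,0],0.0],
  ],
)

```text
clock: 35.4
eef_pos: [0.6113, -0.2766, -0.0128]
tool_rot: [-0.121, 0.992, 0.002, 0.016]
ft_force: [0.4, 0.7, -1.0]
grip_width: 0.0145
grasp_force: 60.5
```

```bash
python3 chk.py
```

```text
M [ 0.61   -0.277   0.0291] ball [ 0.447  -0.3174  0.0236] yaw -2.898 pitch -1.9 roll 0.001 ft [ 0.4  0.7 -1. ] g 0.0145 35.4
off -0.016 x=40mm..,4mm steps: ....BBBBBBBB......                 
off 0.016 x=40mm..,4mm steps: ....BBBBBBBB......                 
off 0 x=40mm..,4mm steps: ....BBBBBBBB......
```

Emit:
drive_tool(
  increments=[
    [[-10,-2.5,0],[0,0,0],0.0],
    [[-10,-2.5,0],[0,0,0],0.0],
    [[-10,-2.5,0],[0,0,0],0.0],
    [[-10,-2.5,0],[0,0,0],0.0],
    [[0,0,0],[0,0,0],0.0],
    [[0,0,0],[0,0,0],0.0],
  ],
)

```text
clock: 35.95
eef_pos: [0.5719, -0.2871, -0.0118]
tool_rot: [-0.121, 0.993, 0.002, 0.017]
ft_force: [0.4, -0.9, -0.8]
grip_width: 0.0145
grasp_force: 60.5
```

```bash
python3 chk.py; python3 rings.py w14.png
```

```text
M [ 0.5705 -0.2875  0.0302] ball [ 0.4075 -0.3278  0.0244] yaw -2.899 pitch -2.0 roll -0.001 ft [ 0.4 -0.9 -0.8] g 0.0145 35.95
off -0.016 x=40mm..,4mm steps: ....BBBBBBB.......                 
off 0.016 x=40mm..,4mm steps: ....BBBBBBB.......                 
off 0 x=40mm..,4mm steps: ....BBBBBBB.......                 
ring_blue first [50] [ 0.5012 -0.2928 -2.5159] 0.647
ring_blue all [50] [ 0.5012 -0.2928 -2.5159] 0.647
ring_red first [50] [ 0.4062 -0.3244 -2.6012] 0.411
ring_red all [50] [ 0.4062 -0.3244 -2.6012] 0.411
ring_cream first [50] [ 0.3795 -0.3855 -2.68  ] 1.0
ring_cream all [50] [ 0.3795 -0.3855 -2.68  ] 1.0
```

Emit:
drive_tool(
  increments=[
    [[-10,-2.4,0],[0,0,0],0.0],
    [[-10,-2.4,0],[0,0,0],0.0],
    [[-10,-2.4,0],[0,0,0],0.0],
    [[-10,-2.4,0],[0,0,0],0.0],
    [[-10,-2.4,0],[0,0,0],0.0],
    [[-6,-1.5,0],[0,0,0],0.0],
    [[0,0,0],[0,0,0],0.0],
    [[0,0,0],[0,0,0],0.0],
  ],
)

```text
clock: 37.27
eef_pos: [0.5148, -0.3004, -0.0129]
tool_rot: [-0.121, 0.993, 0.002, 0.016]
ft_force: [-0.4, 0.1, -1.0]
grip_width: 0.0145
grasp_force: 60.5
```

```bash
python3 chk.py; python3 - <<'E'
from h import *
for n in('scene','wrist'):
    p=camera(n);H=cv2.cvtColor(p['image'],cv2.COLOR_RGB2HSV);m=((H[...,0]<6)|(H[...,0]>172))&(H[...,1]>170)&(H[...,2]>70)
    v,u=np.nonzero(m);print(n,m.sum(),np.median(u) if len(u) else 0,np.median(v) if len(v) else 0, [u.min(),u.max(),v.min(),v.max()] if len(u) else '', 'exp',proj(p,[[.4115,-.326,.022]]).round())
E
```

```text
M [ 0.5135 -0.3008  0.0291] ball [ 0.3505 -0.341   0.0235] yaw -2.899 pitch -1.9 roll 0.001 ft [-0.4  0.1 -1. ] g 0.0145 37.2667
off -0.016 x=40mm..,4mm steps: ...BBBBBBBB..RRRRR                 
off 0.016 x=40mm..,4mm steps: ...BBBBBBBB..RRRRR                 
off 0 x=40mm..,4mm steps: ...BBBBBBBB..RRRRR                 
scene 26 221.5 174.5 [np.int64(218), np.int64(230), np.int64(171), np.int64(184)] exp [[221. 178.]]
wrist 6661 263.0 24.0 [np.int64(195), np.int64(330), np.int64(0), np.int64(52)] exp [[259.   9.]]
```

Emit:
drive_tool(
  increments=[
    [[-4,-1,16.5],[-1.4,5.8,0],0.0],
    [[-4,-1,16.5],[-1.4,5.8,0],0.0],
    [[-4,-1,16.5],[-1.4,5.8,0],0.0],
    [[-4,-1,16.5],[-1.4,5.8,0],0.0],
    [[-4,-1,16.5],[-1.4,5.8,0],0.0],
    [[-4,-1,16.5],[-1.5,6,0],0.0],
    [[0,0,0],[0,0,0],0.0],
    [[0,0,0],[0,0,0],0.0],
  ],
)

```text
clock: 38.08
eef_pos: [0.4929, -0.305, 0.082]
tool_rot: [-0.117, 0.949, -0.033, -0.291]
ft_force: [-0.8, 0.3, -2.3]
grip_width: 0.0144
grasp_force: 60.5
```

Emit:
drive_tool(
  increments=[
    [[0,0,0],[0,0,0],0.0],
    [[0,0,0],[0,0,0],0.0],
    [[0,0,0],[0,0,0],0.0],
    [[0,0,0],[0,0,0],0.0],
  ],
)

```text
clock: 38.42
eef_pos: [0.4906, -0.3066, 0.0876]
tool_rot: [-0.115, 0.949, -0.034, -0.29]
ft_force: [0.5, 0.3, -2.7]
grip_width: 0.0144
grasp_force: 60.5
```

```bash
python3 chk.py; python3 - <<'E'
from barp import *
p=camera('scene');t=camera('top')
for pic in(p,t):
    for d in silhouettes('ring_cream',pic)[:3]: print(pic['shot'],round(d['conf'],2),np.round(d['bbox']))
    uv=proj(pic,yawm(box(.028,.044,0,.044))((.3787,-.3757,-2.56)));print('exp',uv.min(0).round(),uv.max(0).round())
r=(.3787,-.3757);y=-2.56
go([('over',at(r,y,.206,.12),y,-2),('down',at(r,y,.206,.028),y,-2),('thread',at(r,y,.133,.028),y,-2)])
E
```

```text
M [ 0.5134 -0.3011  0.1224] ball [ 0.3782 -0.3344  0.2163] yaw -2.9 pitch 34.0 roll 0.002 ft [ 0.5  0.3 -2.7] g 0.0144 38.4167
off -0.016 x=40mm..,4mm steps: ...BBBBBBBBRRRRRRR                 
off 0.016 x=40mm..,4mm steps: ...BBBBBBBBRRRRRRR                 
off 0 x=40mm..,4mm steps: ...BBBBBBBBRRRRRRR                 
55 0.48 [168. 166. 191. 219.]
55 0.41 [209. 165. 218. 179.]
exp [203. 158.] [220. 177.]
56 0.67 [326. 234. 350. 251.]
exp [323. 233.] [349. 254.]
M [ 0.5139 -0.3007  0.1213] ball [ 0.3789 -0.3342  0.2155] yaw -2.898 pitch 34.1 roll 0.003 ft [ 0.1 -0.5 -1.9] g 0.0141 38.6667
over total [61.  44.5 -8.5] [ 14.3 -33.3  18.8] n 7 row [8.7, 6.4, -1.2] [2.05, -4.76, 2.69]
    [-26.  32.   6.  62.   2.]
down total [  0.   0. -92.] [0. 0. 0.] n 3 row [0.0, 0.0, -30.7] [0.0, 0.0, 0.0]
    [-26.  38.  -2.  48.   2.]
thread total [-61.  -40.1   0. ] [0. 0. 0.] n 2 row [-30.5, -20.1, 0.0] [0.0, 0.0, 0.0]
    [-33.  34. -10.  45.   2.]
```

Emit:
drive_tool(
  increments=[
    [[8.7,6.4,-1],[2.05,-4.76,2.7],0.0],
    [[8.7,6.4,-1],[2.05,-4.76,2.7],0.0],
    [[8.7,6.4,-1],[2.05,-4.76,2.7],0.0],
    [[8.7,6.4,-1],[2.05,-4.76,2.7],0.0],
    [[8.7,6.4,-1],[2.05,-4.76,2.7],0.0],
    [[8.7,6.4,-1],[2.05,-4.76,2.7],0.0],
    [[8.8,6.1,-1],[2.0,-4.74,2.6],0.0],
    [[0,0,-15],[0,0,0],0.0],
  ],
)

```text
clock: 39.33
eef_pos: [0.5524, -0.2629, 0.0679]
tool_rot: [-0.287, 0.958, 0.002, 0.02]
ft_force: [-1.4, 0.3, -2.3]
grip_width: 0.0145
grasp_force: 60.4
```

Emit:
drive_tool(
  increments=[
    [[0,0,-15],[0,0,0],0.0],
    [[0,0,0],[0,0,0],0.0],
    [[0,0,0],[0,0,0],0.0],
    [[0,0,0],[0,0,0],0.0],
  ],
)

```text
clock: 39.67
eef_pos: [0.5524, -0.2616, 0.0494]
tool_rot: [-0.287, 0.958, 0.004, 0.016]
ft_force: [0.4, -0.4, -1.3]
grip_width: 0.0145
grasp_force: 60.4
```

```bash
python3 chk.py; python3 - <<'E'
from barp import *
t=camera('top')
for d in silhouettes('ring_cream',t)[:3]: print(round(d['conf'],2),np.round(d['bbox']))
r=(.3787,-.3757);y=-2.56
go([('down',at(r,y,.206,.028),y,-2),('thread',at(r,y,.133,.028),y,-2)])
E
```

```text
M [ 0.5512 -0.2624  0.0914] ball [ 0.4109 -0.3547  0.0858] yaw -2.559 pitch -1.9 roll -0.001 ft [ 0.4 -0.4 -1.3] g 0.0145 39.6667
off -0.016 x=40mm..,4mm steps: ...BBBBBBBBRRRRRRR                 
off 0.016 x=40mm..,4mm steps: ...BBBBBBBBRRRRRRR                 
off 0 x=40mm..,4mm steps: ...BBBBBBBBRRRRRRR                 
M [ 0.5518 -0.2625  0.0918] ball [ 0.4116 -0.3549  0.0861] yaw -2.559 pitch -2.0 roll -0.002 ft [-0.1  0.7 -2.1] g 0.0142 39.8167
down total [ -1.    0.1 -63.8] [ 0.1  0.1 -0. ] n 2 row [-0.5, 0.0, -31.9] [0.07, 0.03, -0.02]
    [-26.  38.  -2.  48.   2.]
thread total [-61.  -40.1   0. ] [0. 0. 0.] n 2 row [-30.5, -20.1, 0.0] [0.0, 0.0, 0.0]
    [-33.  34. -10.  45.   2.]
```

Emit:
drive_tool(
  increments=[
    [[0,0,-22],[0,0,0],0.0],
    [[0,0,-20],[0,0,0],0.0],
    [[0,0,-12],[0,0,0],0.0],
    [[0,0,-6],[0,0,0],0.0],
    [[0,0,-3],[0,0,0],0.0],
    [[0,0,0],[0,0,0],0.0],
    [[0,0,0],[0,0,0],0.0],
  ],
)

```text
clock: 40.4
eef_pos: [0.5531, -0.262, -0.013]
tool_rot: [-0.287, 0.958, 0.004, 0.017]
ft_force: [-0.6, -0.7, -0.5]
grip_width: 0.0141
grasp_force: 60.5
```

```bash
python3 chk.py
```

```text
M [ 0.5518 -0.2627  0.029 ] ball [ 0.4116 -0.355   0.0232] yaw -2.559 pitch -2.0 roll -0.003 ft [-0.6 -0.7 -0.5] g 0.0141 40.4
off -0.016 x=40mm..,4mm steps: ...BBBBBBBBRRRRRRR                 
off 0.016 x=40mm..,4mm steps: ...BBBBBBBBRRRRRRR                 
off 0 x=40mm..,4mm steps: ...BBBBBBBBRRRRRRR
```

Emit:
drive_tool(
  increments=[
    [[-8.5,-5.6,0],[0,0,0],0.0],
    [[-8.5,-5.6,0],[0,0,0],0.0],
    [[-8.5,-5.6,0],[0,0,0],0.0],
    [[-8.5,-5.6,0],[0,0,0],0.0],
    [[0,0,0],[0,0,0],0.0],
    [[0,0,0],[0,0,0],0.0],
  ],
)

```text
clock: 40.95
eef_pos: [0.517, -0.2847, -0.014]
tool_rot: [-0.286, 0.958, 0.005, 0.016]
ft_force: [0.2, -0.1, -0.8]
grip_width: 0.0139
grasp_force: 60.5
```

Emit:
drive_tool(
  increments=[
    [[-8.5,-5.6,0],[0,0,0],0.0],
    [[-8.5,-5.6,0],[0,0,0],0.0],
    [[-8.5,-5.6,0],[0,0,0],0.0],
    [[0,0,0],[0,0,0],0.0],
    [[0,0,0],[0,0,0],0.0],
  ],
)

```text
clock: 41.37
eef_pos: [0.4917, -0.3012, -0.0142]
tool_rot: [-0.286, 0.958, 0.005, 0.016]
ft_force: [0.9, -0.0, -1.3]
grip_width: 0.0146
grasp_force: 60.6
```

```bash
python3 chk.py; python3 - <<'E'
from barp import *
for n in('top','scene'):
    t=camera(n);print(n,'exp',proj(t,[[.3787,-.3757,.03]]).round())
    for d in silhouettes('ring_cream',t)[:3]: print(round(d['conf'],2),np.round(d['bbox']))
E
```

```text
M [ 0.4905 -0.302   0.0278] ball [ 0.3501 -0.3941  0.0222] yaw -2.561 pitch -1.9 roll -0.0 ft [ 0.9 -0.  -1.3] g 0.0146 41.3667
off -0.016 x=40mm..,4mm steps: ...BBBBBBBBRRRRRRR                 
off 0.016 x=40mm..,4mm steps: ...BBBBBBBB.RRRRRR                 
off 0 x=40mm..,4mm steps: ...BBBBBBBBRRRRRRR                 
top exp [[336. 243.]]
scene exp [[212. 165.]]
```

Emit:
drive_tool(
  increments=[
    [[-3.5,-2.3,16.5],[-3.3,5,0],0.0],
    [[-3.5,-2.3,16.5],[-3.3,5,0],0.0],
    [[-3.5,-2.3,16.5],[-3.3,5,0],0.0],
    [[-3.5,-2.3,16.5],[-3.3,5,0],0.0],
    [[-3.5,-2.3,16.5],[-3.3,5,0],0.0],
    [[-3.5,-2.3,16.5],[-3.3,5,0],0.0],
    [[0,0,0],[0,0,0],0.0],
    [[0,0,0],[0,0,0],0.0],
  ],
)

```text
clock: 42.28
eef_pos: [0.4733, -0.3132, 0.0828]
tool_rot: [-0.276, 0.916, -0.084, -0.279]
ft_force: [-0.3, -0.9, -3.1]
grip_width: 0.0147
grasp_force: 60.3
```

Emit:
drive_tool(
  increments=[
    [[0,0,10],[0,0,0],0.0],
    [[0,0,10],[0,0,0],0.0],
    [[0,0,0],[0,0,0],0.0],
    [[0,0,0],[0,0,0],0.0],
  ],
)

```text
clock: 42.62
eef_pos: [0.4718, -0.3155, 0.1068]
tool_rot: [-0.273, 0.917, -0.085, -0.278]
ft_force: [-0.3, 0.7, -3.2]
grip_width: 0.0141
grasp_force: 60.3
```

```bash
python3 chk.py; python3 - <<'E'
from barp import *
T,Rm=cur();M=T-.042*Rm[:,2]
t=camera('top');s=camera('scene')
for p in(t,s):
    print('x 67,95,123,168',[proj(p,M+k*Rm[:,0]-[0,0,.011])[0].round().tolist() for k in(.067,.095,.123,.168)],'tbl',proj(p,[[.3787,-.3757,.03]]).round())
    for n in('ring_cream','ring_red'): print(n,[(round(d['conf'],2),np.round(d['bbox']).tolist()) for d in silhouettes(n,p)[:3]])
a=cv2.resize(s['image'][110:230,150:270],(480,480),interpolation=cv2.INTER_CUBIC);save(a,'fin.png')
go([('over',(.596,-.3245,.14),-2.4625,10),('lvl',(.596,-.3245,.10),-2.4625,0),('seat',(.596,-.3245,.058),-2.4625,0)])
E
```

```text
M [ 0.4912 -0.3026  0.1417] ball [ 0.3744 -0.3788  0.2352] yaw -2.563 pitch 33.8 roll -0.004 ft [-0.3  0.7 -3.2] g 0.0141 42.6167
off -0.016 x=40mm..,4mm steps: ...BBBBBBBBRRRRRRR                 
off 0.016 x=40mm..,4mm steps: ....BBBBBBBRRRRRRR                 
off 0 x=40mm..,4mm steps: ...BBBBBBBBRRRRRRR                 
M [ 0.491  -0.3023  0.141 ] ball [ 0.3743 -0.3786  0.2347] yaw -2.563 pitch 33.9 roll -0.003 ft [ 0.4 -0.1 -2.7] g 0.0146 42.6667
x 67,95,123,168 [[330.0, 212.0], [338.0, 222.0], [347.0, 232.0], [362.0, 250.0]] tbl [[336. 243.]]
ring_cream [(0.7, [336.0, 222.0, 365.0, 250.0])]
ring_red [(0.7, [328.0, 215.0, 353.0, 234.0])]
x 67,95,123,168 [[210.0, 135.0], [210.0, 125.0], [209.0, 115.0], [209.0, 99.0]] tbl [[212. 165.]]
ring_cream [(0.69, [253.0, 193.0, 279.0, 244.0]), (0.26, [253.0, 156.0, 272.0, 192.0])]
ring_red []
M [ 0.491  -0.3016  0.1395] ball [ 0.3747 -0.3781  0.2335] yaw -2.56 pitch 34.0 roll -0.001 ft [-0.1  0.1 -3. ] g 0.0141 42.9667
over total [118.9 -14.5  -6.1] [ 14.2 -19.4   5.5] n 4 row [29.7, -3.6, -1.5] [3.56, -4.84, 1.36]
    [-25.  47.  35.  83.  -9.]
lvl total [  5.7   4.6 -40.6] [ 6.3 -7.8  0. ] n 2 row [2.8, 2.3, -20.3] [3.14, -3.89, 0.0]
    [-29.  44.  23.  69.   0.]
seat total [  0.   0. -42.] [0. 0. 0.] n 2 row [0.0, 0.0, -21.0] [0.0, 0.0, 0.0]
    [-29.  46.  19.  63.   0.]
```

Emit:
drive_tool(
  increments=[
    [[24,-3,-1],[2.8,-3.9,1.1],0.0],
    [[24,-3,-1],[2.8,-3.9,1.1],0.0],
    [[24,-3,-1],[2.8,-3.9,1.1],0.0],
    [[24,-3,-1],[2.9,-3.9,1.1],0.0],
    [[23,-2.5,-2],[2.9,-3.8,1.1],0.0],
    [[0,0,0],[0,0,0],0.0],
    [[0,0,0],[0,0,0],0.0],
    [[0,0,0],[0,0,0],0.0],
  ],
)

```text
clock: 43.63
eef_pos: [0.5894, -0.3286, 0.0982]
tool_rot: [-0.332, 0.939, -0.029, -0.083]
ft_force: [0.1, 0.9, -3.9]
grip_width: 0.0145
grasp_force: 60.3
```

```bash
python3 - <<'E'
from barp import *
go([('lvl',(.596,-.324,.10),-2.463,0)])
E
python3 chk.py | tail -1
```

```text
M [ 0.5951 -0.324   0.1395] ball [ 0.4664 -0.4279  0.169 ] yaw -2.462 pitch 10.1 roll 0.001 ft [ 0.1  0.9 -3.9] g 0.0145 43.6333
lvl total [  6.6   4.6 -40.2] [ 6.3 -7.9 -0. ] n 2 row [3.3, 2.3, -20.1] [3.14, -3.96, -0.01]
    [-29.  44.  23.  69.   0.]
off 0 x=40mm..,4mm steps: ...BBBBBBBBRRRRRRR
```

Emit:
drive_tool(
  increments=[
    [[2.2,1.6,-13],[2.1,-2.6,0],0.0],
    [[2.2,1.5,-13],[2.1,-2.6,0],0.0],
    [[2.2,1.5,-14],[2.1,-2.7,0],0.0],
    [[0,0,0],[0,0,0],0.0],
    [[0,0,0],[0,0,0],0.0],
    [[0,0,0],[0,0,0],0.0],
  ],
)

```text
clock: 44.18
eef_pos: [0.5975, -0.3239, 0.0595]
tool_rot: [-0.333, 0.943, -0.001, 0.001]
ft_force: [0.2, 0.1, -2.5]
grip_width: 0.0145
grasp_force: 60.3
```

```bash
python3 - <<'E'
from barp import *
go([('seat',(.596,-.324,.058),-2.463,0)])
E
python3 chk.py | tail -1
```

```text
M [ 0.5974 -0.3239  0.1015] ball [ 0.4668 -0.4295  0.1013] yaw -2.462 pitch -0.1 roll -0.002 ft [ 0.2  0.1 -2.5] g 0.0145 44.1833
seat total [ -1.5  -0.1 -43.5] [ 0.1  0.1 -0.1] n 2 row [-0.8, -0.0, -21.7] [0.03, 0.06, -0.03]
    [-29.  46.  19.  63.   0.]
off 0 x=40mm..,4mm steps: ...BBBBBBBBRRRRRRR
```

Emit:
drive_tool(
  increments=[
    [[-1,0,-12],[0,0,0],0.0],
    [[0,0,-12],[0,0,0],0.0],
    [[0,0,-8],[0,0,0],0.0],
    [[0,0,-6],[0,0,0],0.0],
    [[0,0,-4],[0,0,0],0.0],
    [[0,0,0],[0,0,0],0.0],
    [[0,0,0],[0,0,0],0.0],
    [[0,0,0],[0,0,0],0.0],
  ],
)

```text
clock: 44.9
eef_pos: [0.5958, -0.3236, 0.017]
tool_rot: [-0.333, 0.943, 0.0, 0.001]
ft_force: [-2.4, 3.2, 0.1]
grip_width: 0.0141
grasp_force: 60.6
```

```bash
python3 chk.py
```

```text
M [ 0.5957 -0.3237  0.059 ] ball [ 0.465  -0.4292  0.0586] yaw -2.462 pitch -0.1 roll -0.001 ft [-2.4  3.2  0.1] g 0.0141 44.9
off -0.016 x=40mm..,4mm steps: ...BBBBBBBBRRRRRRR                 
off 0.016 x=40mm..,4mm steps: ...BBBBBBBBRRRRRRR                 
off 0 x=40mm..,4mm steps: ...BBBBBBBBRRRRRRR
```

Seated with contact. Release and withdraw upward.

Emit:
drive_tool(
  increments=[
    [[0,0,-1],[0,0,0],0.0],
    [[0,0,0],[0,0,0],0.0],
    [[0,0,0],[0,0,0],0.3],
    [[0,0,0],[0,0,0],0.5],
    [[0,0,0],[0,0,0],0.5],
    [[0,0,0],[0,0,0],0.5],
    [[0,0,15],[0,0,0],0.5],
    [[0,0,35],[0,0,0],0.5],
  ],
)

```text
clock: 45.62
eef_pos: [0.5925, -0.3228, 0.0604]
tool_rot: [-0.333, 0.943, 0.003, -0.002]
ft_force: [-0.1, -0.3, -1.8]
grip_width: 0.0424
grasp_force: 0.0
```

Emit:
drive_tool(
  increments=[
    [[0,0,38],[0,0,0],0.5],
    [[-12,7,38],[0,0,0],0.5],
    [[-25,15,38],[0,0,0],0.5],
    [[-25,15,38],[0,0,0],0.5],
    [[-25,15,20],[0,0,0],0.5],
    [[0,0,0],[0,0,0],0.5],
    [[0,0,0],[0,0,0],0.5],
    [[0,0,0],[0,0,0],0.5],
  ],
)

```text
clock: 46.28
eef_pos: [0.5161, -0.2767, 0.2279]
tool_rot: [-0.333, 0.943, -0.001, 0.002]
ft_force: [0.8, 0.1, -0.8]
grip_width: 0.0426
grasp_force: 0.0
```

```bash
python3 st.py; python3 - <<'E'
from h import *
p=camera('wrist');s=camera('scene')
im=np.hstack([p['image'],cv2.resize(s['image'][130:270,150:337],(512,384),interpolation=cv2.INTER_CUBIC)]);save(cv2.resize(im,(800,300),interpolation=cv2.INTER_AREA),'final.png')
d=np.array([-.778,-.628,0]);g=np.array([.596,-.324,.058])
print([(proj(p,g+k*d)[0]*800/1024).round().tolist() for k in(-.025,.05,.168)])
E
```

```text
46.2833 [ 0.5161 -0.2767  0.2279] 0.0426 0.0 [ 0.8  0.1 -0.8] [-28.2  23.1  18.2  84.9   0.1 -67.1]
x [-0.778 -0.628 -0.002] y [-0.628  0.778 -0.003] z [ 0.004 -0.001 -1.   ]
[[143.0, 163.0], [139.0, 112.0], [132.0, 17.0]]
```

View pics/final.png

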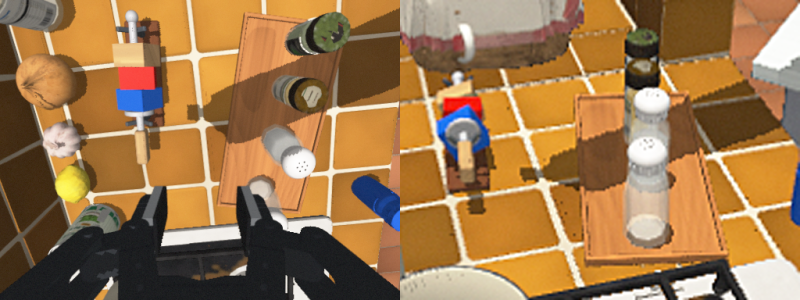

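```bash
python3 -c "
from workcell import job_done
print(job_done())"
```

```text
the job is handed in; nothing more can be done
None
```

I handed the job in at about 46 s of the 184 s allowed; no score came back. My last pictures show both shakers upright in the tray, both spice jars standing, and the bar back in both forks with the blue, red and cream rings on the rod between them.

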